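# Close down the fining bench in the wine cellar

### The job

Close down the fining bench for the night: first switch the mixer off by turning the red dial back to its stop, without touching the black dials next to it, and only then set the mixing jug on its base, fully down over both pegs. Stow all the measuring beakers upright in the jug, nested one inside the other, largest first, and put the lid on so that it sits flat on the jug's rim. Leave everything else on the bench standing.

Things in the scene. Friction and masses are not known exactly. Their poses are not given: they have to be found in the camera images.
- cup70: Stainless measuring beaker with a band and a rim in blue: open straight-sided round cup, 70 mm across at the rim (66 mm at the foot), 72 mm tall, wall 2 mm, floor 4 mm thick, 82 g. Stands upright on the bench at the start. Origin: centre of its underside, z up through the mouth. May be absent in some runs.
- cup60: Stainless measuring beaker with a band and a rim in green: open straight-sided round cup, 60 mm across at the rim (56 mm at the foot), 70 mm tall, wall 2 mm, floor 4 mm thick, 76 g. Stands upright on the bench at the start. Origin: centre of its underside, z up through the mouth. May be absent in some runs.
- cup50: Stainless measuring beaker with a band and a rim in yellow: open straight-sided round cup, 50 mm across at the rim (46 mm at the foot), 68 mm tall, wall 2 mm, floor 4 mm thick, 70 g. Stands upright on the bench at the start. Origin: centre of its underside, z up through the mouth. May be absent in some runs.
- cup40: Stainless measuring beaker with a band and a rim in orange: open straight-sided round cup, 40 mm across at the rim (36 mm at the foot), 66 mm tall, wall 2 mm, floor 4 mm thick, 64 g. Stands upright on the bench at the start. Origin: centre of its underside, z up through the mouth. May be absent in some runs.
- cup30: Stainless measuring beaker with a band and a rim in red: open straight-sided round cup, 30 mm across at the rim (26 mm at the foot), 64 mm tall, wall 2 mm, floor 4 mm thick, 58 g. Stands upright on the bench at the start. Origin: centre of its underside, z up through the mouth. May be absent in some runs.
- jug: Low steel jug: rim 94 mm across (88 inside, 82 at the floor) at z = 78, inner floor at z = 10, 350 g. Origin: centre of underside, z up. Flat foot bar 36 x 144 x 8 mm along its y, with 13 mm through-holes at y = +57 and -57. Black handle on its -x side: upright bar 16 (x) x 14 (y) mm, z = 14 to 66, centred at x = -78, 23 mm clear of the wall; grip it from above, fingers closing along y.
- jug_lid: Blue round jug lid, 106 mm across, 120 g; black knob on top, 22 mm across, z = 32 to 58. Origin: centre of its lower edge, z up; starts lower edge down on the bench. Its skirt (99 mm inside) goes 8 mm down outside the jug's rim: in place, its origin is 70 mm above the jug's. Room inside for things up to 18 mm above the jug's rim.
- mixer_base: Heated mixer base: fixed white box 140 (x) x 180 (y) x 60 mm high, two brass locating pegs on its flat top. Origin: centre of its underside. It stands on the left or the right of the bench.
- mixer_seat (a point): Centre of the flat top of the mixer base, where the centre of the jug's underside goes; z up. The two pegs stand at y = +57 and -57 mm: 10 mm across up to z = 6, tapering to 4 mm at z = 13. They enter the holes of the jug's foot bar; the jug fits either way round (half a turn).
- mixer_dial (a joint): Angle of the red dial, which works the mixer base, rad: 0 = off (its stop; the white line points to the black mark at the console's front edge), growing clockwise seen from above. Starts at 0.6 to 1.35; turn it anticlockwise to switch off. Friction 0.03 N m, no spring.
- mixer_dial_grip (a point): On the axis of the red dial at the height to grip, 37 mm above the console's top. The dial's finger bar is 34 mm long and 14 mm thick, its top 7 mm above this point. The point turns with the dial: x lies along the bar (white line on the -x end), y across it, z up.
- console: Control console: fixed grey box 110 (x) x 262 (y) x 60 mm high, four dials of the same form on top in a row along its y, 62 mm apart (y = -93, -31, 31, 93): one red, three black, in any order. Origin: centre of its underside; front faces -x.
- dial_a: A black dial that works the tank cooling: a disc 36 mm across with a finger bar like the red one, top 44 mm above the console. Origin on its axis, 6 mm above the console's top. Must not be touched or turned.
- dial_a_tip (a point): The pointer end of the bar of black dial a, 16 mm from its axis.
- dial_b: A black dial that works the tank cooling: a disc 36 mm across with a finger bar like the red one, top 44 mm above the console. Origin on its axis, 6 mm above the console's top. Must not be touched or turned.
- dial_b_tip (a point): The pointer end of the bar of black dial b, 16 mm from its axis.
- dial_c: A black dial that works the tank cooling: a disc 36 mm across with a finger bar like the red one, top 44 mm above the console. Origin on its axis, 6 mm above the console's top. Must not be touched or turned.
- dial_c_tip (a point): The pointer end of the bar of black dial c, 16 mm from its axis.
- tin: Bystander: closed tin, 76 mm across, 105 mm tall, standing in the front row. Origin: centre of its underside.
- bung: Bystander: orange barrel bung, 48 mm across, 34 mm tall, standing on the bench. Origin: centre of its underside.
- sample_a: Bystander: dark sample bottle with a blue cap, 52 mm across, 120 mm tall, standing at one side. Origin: centre of its underside.
- sample_b: Bystander: dark sample bottle with a blue cap, 52 mm across, 120 mm tall, standing at one side. Origin: centre of its underside.
- glass: Bystander: tasting glass, 60 mm across, 95 mm tall, standing at the back. Origin: centre of its underside.
- jar: Bystander: jar with a black lid, 68 mm across, 85 mm tall, standing at the back. Origin: centre of its underside.
Mind the look-alikes: they are no part of the job. Leave any blue look-alike of the cup40 alone.

How it is judged:
By the outcome, as a careful person would: the job done as asked, in the order asked, and still so for the second after the job is handed in, with the robot touching nothing.
Of cup70, cup60, cup50, cup40, cup30 only 3 to 5 are there at a start; the rules pass over those that are not, and their reading is None.
At some moment in a run one of cup70, cup60, cup50, jug_lid may be knocked a few centimetres aside while the robot is not near it.
It also fails if it takes over 210 s, if anything falls off the work surface, if the arm or the gripper's body presses on something with over 40 N, if the wrist force passes 120 N, or if a joint passes its speed limit or range.

### The arm

A 7-joint arm with a two-finger parallel gripper is mounted at the origin on the work surface. World frame = base frame: x ahead of the robot, y to its left, z up, the work surface at z = 0. Lengths are in m, angles in rad, forces in N, time in s.
With the tool pointing down it reaches from about 0.425 to 0.925 m from the base axis. Payload 6.8 kg.
Tool frame: the origin (TCP) lies on the front face of the gripper's body, between the roots of the fingers; the fingertips stand 73 mm ahead of it and the grasp point (between the pads) lies r.pinch_z ahead of it (r.pinch_z is the distance from the TCP to the grasp point, in m); z points along the fingers, y is the direction in which the jaws open and shut (so a half turn about z gives the same grasp; the last joint's range is limited). The gripper opens to 85 mm and grips with 20 to 120 N. Pads are 22 mm wide; open, the fingers measure 114 mm over their backs; the gripper's body (76 mm by 85 mm) begins 54 mm behind the grasp point. The pads swing forward as they close: fully open they stand 13 mm farther back than shut.
Start: joints at [1.078, 0.477, 0.022, 1.555, -0.011, 1.109, -0.083], TCP at [0.253, -0.626, 0.304] pointing down, gripper open.
Joint ranges: [-2.96, 2.96], [-0.34, 2.1], [-1.41, 1.46], [0.24, 2.44], [-1.37, 4.51], [0.17, 1.92], [-2.96, 2.96]. Speed limits (rad/s): [2.39, 2.39, 3.14, 3.14, 3.14, 3.14, 3.14].

### API

Orientations are given as a rotation vector (axis times angle).
In Python, from bench import readout, grab_frame, r, search_frame, masks_of, tip_of gives the robot as it stands.
- The arm moves only by the tool step_arm, never from a script. Its argument "commands" is a list of rows, each a list of 7 numbers: the shift along the tool's x, y, z as a fraction of full scale, then the turn, a rotation vector about the tool's x, y, z as a fraction of full scale, then the gripper's target within -1 to 1 (shut at 1, half-way at 0, fully open at -1). In form: [[tx, ty, tz, ax, ay, az, hand], ...]. A call has exactly 10 rows; each row is the pose to reach, as a shift and turn from the pose measured when the call began, along the tool's axes at that moment, turning the shorter way round; what a row does not reach only later rows make up. Full scale, the value 1, is 500 mm for a shift and 360 degrees for a turn. A row lasts 1/8 s, in which the tool goes at most 62.5 mm and 10.7 degrees, less where a joint would pass 70% of its speed; a pose out of reach is approached as far as the arm can. A call with a number of a shift or a turn outside -1 to 1 is refused whole. A call with a gripper value outside its range is refused whole. The fingers move at their own pace and stop on an object; "newtons" is the grip in N (left out, the last holds). Time passes only in rows, so rows that repeat a pose let the fingers close, or fill a call up. It gives the time, the measured TCP pose, the force and the opening at its end, in the units of the state.
- readout.get_obs(): the state, without advancing time (a new reading comes with each control period).
- grab_frame(name): name is "scene" or "top" or "wrist"; returns a dict with "img" (384x512x3 uint8, red, green, blue), "K" (3x3 intrinsics, pixels), "world_to_cam" (4x4, takes a point from world to camera coordinates). Camera axes: x right, y down, z forward; pixel columns grow to the right and rows downward; lengths in m; the calibration is good to about 2 mm. A picture is of the moment at which its call begins. There is no depth.
- r.hand_in(): hands the job in, once; it reports no verdict.
Trained networks look in a picture, given as the dict that the camera call returned (one of the last four; its "shot" number tells which), for a name from the list of things; names that differ only in an ending like _2 or _b are one class to them, and where a whole thing is asked for, a point or a joint stands for the part that bears it (a point fixed in the world has none). Each returns a list of dicts, best first, with "p" (0 to 1); they miss things now and then, are a little off and sometimes report something else, mostly with a low value. They report only what shows in the picture. A call takes as long as a camera call. They do not tell look-alikes from the thing itself.
- search_frame(thing, picture): "extent" ([centre column, centre row, width, height] in pixels, round what is visible of it).
- masks_of(thing, picture): "pixels" (384x512 bool, what is visible of it) and "extent" ([centre column, centre row, width, height] in pixels, round what is visible of it).
- tip_of(thing, picture): "point" ([column, row] in pixels: a listed point, or the origin of a listed thing).
The state is a dict: "clock": time; "joints": joint angles; "qvel": joint speeds; "tau": joint torques, N m; "tcp_pos": TCP position; "orientation": TCP orientation; "contact_force": force on the tool from outside, world axes, zero at the start; "moment": the same for the moment, N m; "grip_width": finger opening in m.
Only numpy, scipy, OpenCV 4.12 (cv2) and the standard library are available. Lean on these libraries where they do the work, as an engineer would, in place of code of your own. Each camera call takes 0.05 s, during which the arm holds its last target. There are 200 camera calls.

## Working session

There is one attempt and no reset: what is moved stays moved. The work goes in short steps, Python scripts to look and compute and a tool call to move; the robot and the scene stay as the last step left them, time stands still between calls to the robot, and variables do not carry over. Pictures are saved under pics/ and viewed, about 12 in all and at most 16, crops included, and the job is handed in when it is done.

Besides the shell and the picture viewer there is one more tool, called after ">>>" as name(argument=value, ...), one argument or row to a line, values as JSON. step_arm: Moves the arm, as the interface text tells. Its arguments: {"type":"object","properties":{"commands":{"type":"array"},"newtons":{"type":"number"}},"required":["commands"]}

```bash
ls; mkdir -p pics; python3 - <<'E'
from bench import readout, grab_frame, r
import cv2
print(readout.get_obs(), r.pinch_z)
for n in ["scene","top"]:
    f=grab_frame(n); cv2.imwrite(f"pics/{n}0.png",cv2.resize(f["img"][:,:,::-1],(800,600)))
    print(n,f["K"],f["world_to_cam"])
E
```

```text
pics
{'clock': 0.0, 'joints': array([ 1.07789702,  0.47780276,  0.02234097,  1.55646216, -0.01152117,
        1.10928998, -0.0830892 ]), 'qvel': array([ 0.00043532,  0.00198547,  0.00056663,  0.00035808, -0.00084781,
        0.00114072,  0.00090632]), 'tau': array([-9.08745028e-05, -5.96458590e+01,  1.60747737e+00, -2.81204313e+01,
        1.22833857e-02,  9.49329376e-03,  3.92941018e-06]), 'tcp_pos': array([ 0.25320178, -0.62521101,  0.30291931]), 'orientation': array([-3.08187669e+00, -6.00413340e-01,  7.31809682e-04]), 'contact_force': array([0.01202664, 0.98271254, 0.21081467]), 'moment': array([-0.02445109, -0.0103324 , -0.02528405]), 'grip_width': 0.08559520423180164} 0.0539
scene [[353.04151148   0.         257.87031354]
 [  0.         353.04151148 191.09324672]
 [  0.           0.           1.        ]] [[-0.32965708  0.94408289 -0.00580497  0.16795665]
 [ 0.78358253  0.27017313 -0.5594684  -0.38164682]
 [-0.5266162  -0.18898139 -0.82883135  1.49879881]
 [ 0.          0.          0.          1.        ]]
top [[367.12878972   0.         255.37324683]
 [  0.         367.12878972 197.74590004]
 [  0.           0.           1.        ]] [[-0.02572002 -0.99966269  0.00360453  0.0123034 ]
 [-0.98260456  0.02461742 -0.18407135  0.54482157]
 [ 0.18392053 -0.00827615 -0.98290627  0.95936589]
 [ 0.          0.          0.          1.        ]]
```

View pics/scene0.png

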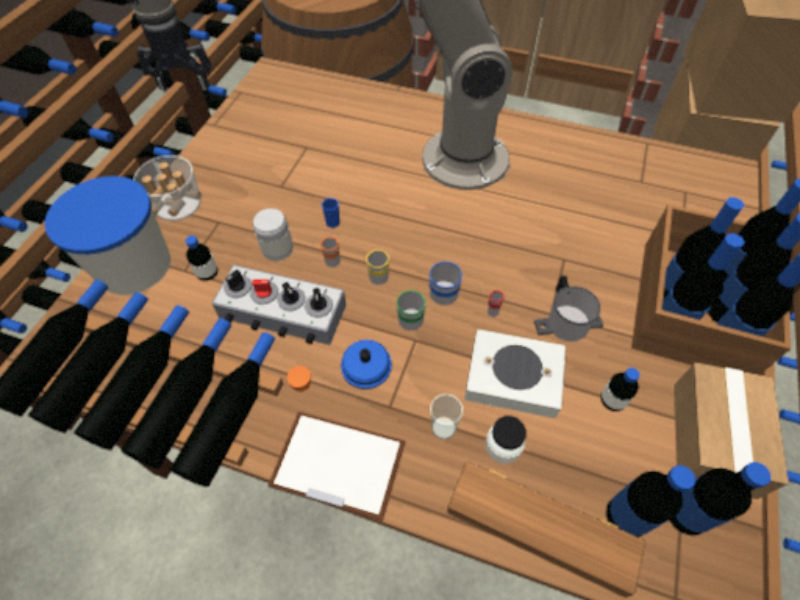

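View pics/top0.png

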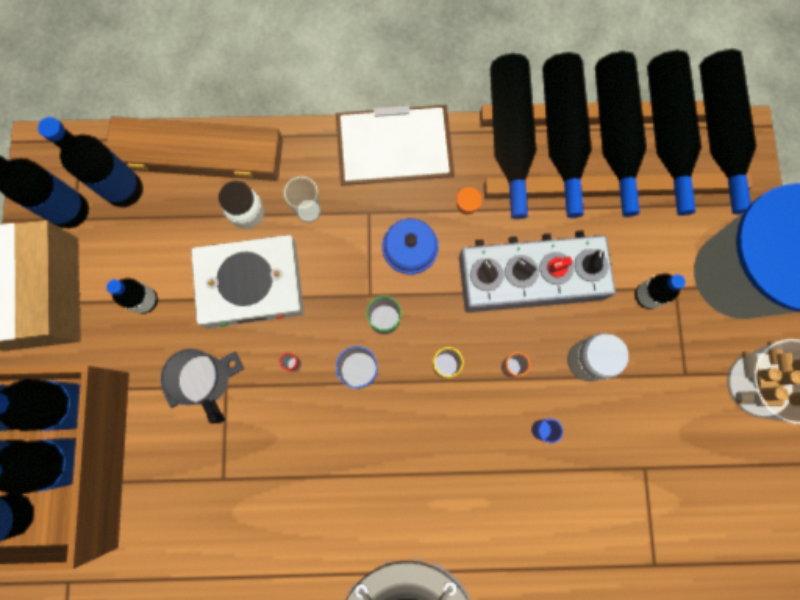

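Both views show all five cups in the middle of the bench: blue at top (357,367), green (384,315), yellow (448,362), orange (516,365), red (289,362). The jug is at (197,380), the mixer base at (246,280), the lid at (410,246) and the red dial at (558,267). The blue look-alike is at (548,430).

```bash
cat > h.py <<'E'
from bench import readout, grab_frame, r, search_frame, masks_of, tip_of
import numpy as np, cv2
from scipy.spatial.transform import Rotation as R
def ray(f,px):
    W=f["world_to_cam"]; Rm=W[:3,:3]; c=-Rm.T@W[:3,3]
    return c, Rm.T@np.linalg.solve(f["K"],[px[0],px[1],1.])
def onz(f,px,z):
    c,d=ray(f,px); return (c+d*(z-c[2])/d[2])
def proj(f,p):
    W=f["world_to_cam"]; q=f["K"]@(W[:3,:3]@np.asarray(p)+W[:3,3]); return q[:2]/q[2]
def pose():
    o=readout.get_obs(); return o, o["tcp_pos"], R.from_rotvec(o["orientation"])
def go(target, yaw=None, from_pose=None):
    """numbers for a row: target TCP world pos, tool-y axis at yaw (tool down)."""
    o,p,Rm=pose()
    s=Rm.inv().apply(np.asarray(target)-p)/0.5
    out=list(s)
    if yaw is None: Rt=None; tv=np.zeros(3)
    else:
        best=None
        for k in (0,1):
            a=yaw+k*np.pi
            y=np.array([np.cos(a),np.sin(a),0]); z=np.array([0,0,-1.]); x=np.cross(y,z)
            v=(Rm.inv()*R.from_matrix(np.c_[x,y,z])).as_rotvec()
            if best is None or np.linalg.norm(v)<np.linalg.norm(best): best=v
        tv=best/(2*np.pi)
    return np.round(np.r_[s,tv],4)
E
python3 - <<'E'
from h import *
fs={n:grab_frame(n) for n in("scene","top")}
Z=dict(mixer_dial_grip=.097,dial_a_tip=.1,mixer_seat=.06)
for t in "cup70 cup60 cup50 cup40 cup30 jug jug_lid mixer_base mixer_seat mixer_dial_grip console dial_a dial_a_tip tin bung sample_a glass jar".split():
    for n,f in fs.items():
        for d in tip_of(t,f)[:4]:
            if d["p"]>.3: print(t,n,round(d["p"],2),np.round(d["point"],1),np.round(onz(f,d["point"],Z.get(t,.066 if t=='dial_a' else 0)),3)[:2])
E
```

```text
cup70 scene 0.87 [260.6 201.5] [0.527 0.016]
cup70 scene 0.72 [239.7 177. ] [ 0.453 -0.089]
cup70 scene 0.65 [283.2 186.5] [0.442 0.071]
cup70 scene 0.64 [213.3 168.9] [ 0.45  -0.194]
cup70 top 0.84 [282.9 236. ] [ 0.442 -0.077]
cup70 top 0.79 [246.6 203. ] [0.54  0.024]
cup70 top 0.76 [322.2 237. ] [ 0.436 -0.189]
cup70 top 0.62 [225.4 238.1] [0.44  0.086]
cup60 scene 0.87 [260.6 201.5] [0.527 0.016]
cup60 scene 0.72 [239.7 177. ] [ 0.453 -0.089]
cup60 scene 0.65 [283.2 186.5] [0.442 0.071]
cup60 scene 0.64 [213.3 168.9] [ 0.45  -0.194]
cup60 top 0.84 [282.9 236. ] [ 0.442 -0.077]
cup60 top 0.79 [246.6 203. ] [0.54  0.024]
cup60 top 0.76 [322.2 237. ] [ 0.436 -0.189]
cup60 top 0.62 [225.4 238.1] [0.44  0.086]
cup50 scene 0.87 [260.6 201.5] [0.527 0.016]
cup50 scene 0.72 [239.7 177. ] [ 0.453 -0.089]
cup50 scene 0.65 [283.2 186.5] [0.442 0.071]
cup50 scene 0.64 [213.3 168.9] [ 0.45  -0.194]
cup50 top 0.84 [282.9 236. ] [ 0.442 -0.077]
cup50 top 0.79 [246.6 203. ] [0.54  0.024]
cup50 top 0.76 [322.2 237. ] [ 0.436 -0.189]
cup50 top 0.62 [225.4 238.1] [0.44  0.086]
cup40 scene 0.87 [26
[... 2060 characters left out ...]
top 0.63 [245.3 202.5] [0.541 0.027]
tin top 0.32 [229.1 235.9] [0.446 0.075]
bung scene 0.59 [189.3 243.3] [ 0.752 -0.148]
bung top 0.68 [298.1 128.5] [ 0.762 -0.135]
bung top 0.4 [336.8 178.8] [ 0.605 -0.241]
sample_a scene 0.9 [130.4 171.3] [ 0.559 -0.478]
sample_a scene 0.67 [390.8 255.8] [0.584 0.466]
sample_a top 0.75 [ 92.8 194.9] [0.575 0.468]
sample_a top 0.75 [413.5 190.1] [ 0.566 -0.462]
glass scene 0.7 [285.3 275.3] [0.753 0.173]
glass top 0.87 [200.2 130.5] [0.763 0.158]
jar scene 0.96 [323.  286.2] [0.749 0.289]
jar top 0.9 [159.5 134.8] [0.753 0.279]
jar top 0.41 [312.  178.1] [ 0.609 -0.169]
jar top 0.41 [413.3 189.3] [ 0.568 -0.462]
jar top 0.34 [259.7 159.1] [ 0.67  -0.018]
```

```bash
python3 - <<'E'
from h import *
print(go([.57,-.288,.32],np.pi/2), go([.57,-.288,.32],0))
f=grab_frame("wrist");o,p,Rm=pose()
W=f["world_to_cam"];print("cam in tool",Rm.inv().apply(-W[:3,:3].T@W[:3,3]-p), Rm.as_matrix()[:,1], Rm.inv().as_matrix()@W[:3,:3].T, f["K"])
E
```

```text
[ 0.8404 -0.3883 -0.0322  0.     -0.      0.0612] [ 0.8404 -0.3883 -0.0322  0.     -0.     -0.1888]
cam in tool [ 0.07963072 -0.00107542 -0.06969926] [ 3.75367810e-01 -9.26875939e-01  1.96085341e-05] [[-5.93653721e-04 -9.50942006e-01 -3.09368630e-01]
 [ 9.99999759e-01 -4.52801481e-04 -5.27091673e-04]
 [ 3.61151038e-04 -3.09368869e-01  9.50942045e-01]] [[320.08871152   0.         257.35740648]
 [  0.         320.08871152 185.6184448 ]
 [  0.           0.           1.        ]]
```

>>> step_arm(
  commands=[
    [0.105,-0.05,-0.03,0,0,0.0076,0.3],
    [0.21,-0.1,-0.03,0,0,0.015,0.3],
    [0.315,-0.15,-0.03,0,0,0.023,0.3],
    [0.42,-0.2,-0.03,0,0,0.03,0.3],
    [0.525,-0.25,-0.03,0,0,0.038,0.3],
    [0.63,-0.3,-0.03,0,0,0.046,0.3],
    [0.735,-0.345,-0.03,0,0,0.054,0.3],
    [0.84,-0.388,-0.03,0,0,0.061,0.3],
    [0.84,-0.388,-0.03,0,0,0.061,0.3],
    [0.84,-0.388,-0.03,0,0,0.061,0.3],
  ],
  newtons=40,
)

```text
clock: 3.3
tcp_pos: [0.5696, -0.2885, 0.3188]
orientation: [3.141, 0.003, -0.001]
contact_force: [-0.5, -0.6, -0.2]
grip_width: 0.0299
```

```bash
python3 - <<'E'
from h import *
o,p,Rm=pose(); print(o["clock"],p,Rm.as_matrix()[:,1],o["joints"],o["grip_width"])
f=grab_frame("wrist"); cv2.imwrite("pics/w1.png",cv2.resize(f["img"][:,:,::-1],(800,600)))
for t in("mixer_dial_grip","dial_a_tip","dial_a"):
  for d in tip_of(t,f)[:5]:
    print(t,round(d["p"],2),np.round(d["point"]),np.round(onz(f,d["point"],.066 if t=="dial_a" else .097),4))
im=f["img"].astype(int); red=(im[...,0]>130)&(im[...,1]<70)&(im[...,2]<70)
n,l,st,c=cv2.connectedComponentsWithStats(red.astype(np.uint8))
for i in range(1,n):
  if st[i,4]>60: print(st[i],c[i],onz(f,c[i],.1))
E
```

```text
3.3 [ 0.56963806 -0.28845844  0.31879022] [ 1.95438491e-03 -9.99997973e-01  4.84855280e-04] [ 0.40912101  0.40579009 -0.05159297  1.62856427  0.02347466  1.1081714
 -1.21761605] 0.029939265629869927
mixer_dial_grip 0.61 [250. 125.] [ 0.6116 -0.2804  0.097 ]
dial_a_tip 0.64 [164. 118.] [ 0.6177 -0.2039  0.097 ]
dial_a 0.95 [185. 127.] [ 0.6052 -0.215   0.066 ]
dial_a 0.87 [314. 122.] [ 0.6107 -0.3432  0.066 ]
dial_a 0.73 [221. 117.] [ 0.6147 -0.2516  0.066 ]
dial_a 0.64 [123. 130.] [ 0.6025 -0.153   0.066 ]
[231 106  32  18 274] [244.84306569 113.24087591] [ 0.62196883 -0.27623964  0.1       ]
[229 116  39  27 620] [249.9516129  129.86612903] [ 0.6073701  -0.28066374  0.1       ]
```

View pics/w1.png

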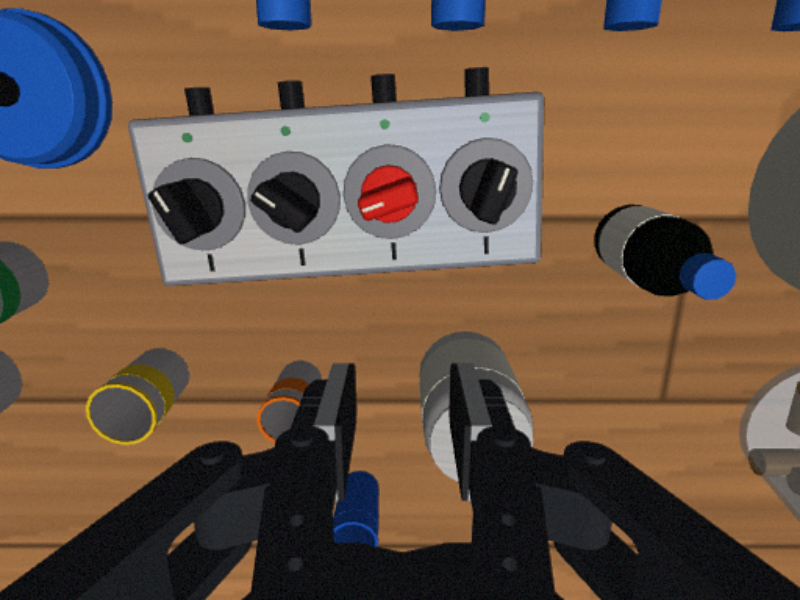

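```bash
python3 - <<'E'
from h import *
f=grab_frame("wrist"); im=f["img"].astype(int)
c=im[100:155,215:280]; hsv=cv2.cvtColor(c.astype(np.uint8),cv2.COLOR_RGB2HSV)
print(im[125:140,228:250].min(2))
w=(c.min(2)>140); w[:20]=0;w[45:]=0; w[:, :12]=0; w[:,32:]=0
P=np.array([onz(f,(x+215,y+100),.104)[:2] for y,x in np.argwhere(w)]); m=P.mean(0); u=np.linalg.svd(P-m)[2][0]
print(len(P),m,u, np.degrees(np.arctan2(u[1],u[0])))
cv2.imwrite("pics/w1c.png",cv2.resize(c.astype(np.uint8)[:,:,::-1],None,fx=9,fy=9,interpolation=cv2.INTER_CUBIC))
E
```

```text
[[100  14  10   8  12   8  15  32  13  26  20  32  32  33  29  31  31  40
   29  32  30  36]
 [ 35  10  13  19  16  25  32  27  28  35  27  31  28  33  32  31  33  36
   33  38  27  36]
 [ 10  23  20  27  12  25  34  33  32  35  35  31  27  21  25  22  35  27
   35  41  35  36]
 [  6  27  29  30  31  37  31  29  25  27  28  27  14  44 107  74  20  29
   28  35  32  32]
 [ 10  32  37  31  29  27  31  26  21  21  38 107 124 197 199 188  21  27
   33  28  31  37]
 [ 17  21  32  27  32  26  19  29  72 120 196 196 195 205 202 122  66  29
   33  22  29  31]
 [ 11  20  29  26  12  33 120 167 197 199 205 198 161 125  69  38  33  25
   28  28  35  31]
 [ 48  11  48 108 132 196 197 202 204 197 121  89  55  41  23  30  41  25
   31  27  33  35]
 [ 54  30 126 202 199 203 199 120 123  71  40  22  21  24  27  26  27  29
   24  24  15  30]
 [117  30 132 204 126 120  66  40  37  19  26  28  27  29  28  21  25  16
   15  26  21  14]
 [118  54  43  70  39  40  17  18  21  23  29  25  25  30  21  24  18  21
   18  11  23  23]
 [121 119   6  11  18  23  24  24  27  28  28  29  28  23  17  20  16  25
   26  24  29  35]
 [126 116  24   9  24  22  24  28  13  23  14  15  15  19  25  19  33  23
   29  30  30  36]
 [124 116  55  12  16  20  21  20  17  11  15   9  27  28  27  30  28  34
   28  27  32  31]
 [119 122 114  56  11  14  16   6  19  68  89  31  12   9  26  29  31  27
   28  38  31  18]]
25 [ 0.60558582 -0.27028171] [-0.54847539  0.8361667 ] 123.26248108241728
```

View pics/w1c.png

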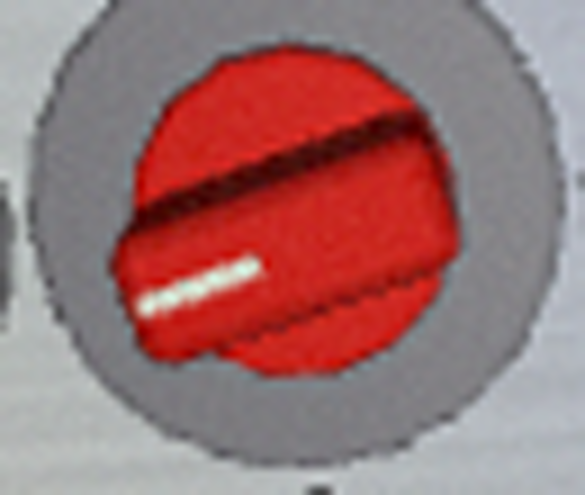

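The white line runs from crop (258,265) to (140,308) and the bar centre is near (288,245), so the dial is at roughly 70° clockwise of the stop.

```bash
python3 - <<'E'
from h import *
f=grab_frame("wrist")
a=onz(f,(230.6,134.2),.104)[:2];b=onz(f,(243.7,129.4),.104)[:2];d=a-b
print("centre",onz(f,(247,127.3),.104), "dir",np.degrees(np.arctan2(d[1],d[0])))
th=np.arctan2(d[1],d[0])
c0=np.pi+.045
print("angle",c0-th)
yaw=th+np.pi/2
x,y=.6085,-.2795
for z in(.25,.153): print(go([x,y,z],yaw))
E
```

```text
centre [ 0.60963945 -0.27932454  0.104     ] dir 109.86156489198329
angle 1.2691466248312762
[ 0.0787 -0.0197  0.138   0.     -0.      0.1948]
[ 0.0787 -0.0197  0.332   0.     -0.      0.1948]
```

>>> step_arm(
  commands=[
    [0.02,-0.005,0.03,0,0,0.028,0.3],
    [0.04,-0.01,0.06,0,0,0.056,0.3],
    [0.06,-0.015,0.09,0,0,0.084,0.3],
    [0.079,-0.02,0.12,0,0,0.112,0.3],
    [0.079,-0.02,0.13,0,0,0.14,0.3],
    [0.079,-0.02,0.138,0,0,0.168,0.3],
    [0.079,-0.02,0.138,0,0,0.195,0.3],
    [0.079,-0.02,0.2,0,0,0.195,0.3],
    [0.079,-0.02,0.26,0,0,0.195,0.3],
    [0.079,-0.02,0.26,0,0,0.195,0.3],
  ],
)

```text
clock: 4.85
tcp_pos: [0.607, -0.279, 0.1868]
orientation: [2.568, -1.807, -0.007]
contact_force: [-0.1, -0.3, -1.0]
grip_width: 0.03
```

```bash
python3 - <<'E'
from h import *
th=np.radians(109.86)
print(go([.6092,-.2795,.151],th+np.pi/2), pose()[1])
E
```

```text
[ 0.0025 -0.004   0.0715  0.0006  0.0005 -0.0003] [ 0.60704487 -0.27903581  0.18675145]
```

>>> step_arm(
  commands=[
    [0.0025,-0.004,0.025,0,0,0,0.3],
    [0.0025,-0.004,0.05,0,0,0,0.3],
    [0.0025,-0.004,0.0715,0,0,0,0.3],
    [0.0025,-0.004,0.0715,0,0,0,0.3],
    [0.0025,-0.004,0.0715,0,0,0,0.8],
    [0.0025,-0.004,0.0715,0,0,0,1],
    [0.0025,-0.004,0.0715,0,0,0,1],
    [0.0025,-0.004,0.0715,0,0,0,1],
    [0.0025,-0.004,0.0715,0,0,0,1],
    [0.0025,-0.004,0.0715,0,0,0,1],
  ],
  newtons=30,
)

```text
clock: 6.1
tcp_pos: [0.6093, -0.2796, 0.1513]
orientation: [2.568, -1.807, -0.007]
contact_force: [-1.2, -0.4, 2.8]
grip_width: 0.0136
```

>>> step_arm(
  commands=[
    [0,0,0,0,0,-0.028,1],
    [0,0,0,0,0,-0.056,1],
    [0,0,0,0,0,-0.084,1],
    [0,0,0,0,0,-0.112,1],
    [0,0,0,0,0,-0.14,1],
    [0,0,0,0,0,-0.165,1],
    [0,0,0,0,0,-0.185,1],
    [0,0,0,0,0,-0.2,1],
    [0,0,0,0,0,-0.206,1],
    [0,0,0,0,0,-0.207,1],
  ],
)

```text
clock: 7.35
tcp_pos: [0.609, -0.2801, 0.1513]
orientation: [-3.138, -0.114, 0.007]
contact_force: [-2.0, -0.9, 1.7]
grip_width: 0.0137
```

```bash
python3 - <<'E'
from h import *
o,p,Rm=pose(); y=Rm.as_matrix()[:,1];print(p,o["moment"],o["contact_force"],np.degrees(np.arctan2(y[1],y[0])), o["grip_width"])
E
```

```text
[ 0.60902684 -0.28008857  0.15134907] [-0.33029715  0.27633307 -0.26521322] [-2.04761447 -0.90430422  1.68991577] -85.82628792072491 0.013722111699609062
```

>>> step_arm(
  commands=[
    [0,0,0,0,0,-0.004,1],
    [0,0,0,0,0,-0.006,1],
    [0,0,0,0,0,-0.006,1],
    [0,0,0,0,0,-0.006,1],
    [0,0,0,0,0,0,1],
    [0,0,0,0,0,0,0.3],
    [0,0,0,0,0,0,0.3],
    [0,0,-0.04,0,0,0,0.3],
    [0,0,-0.12,0,0,0,0.3],
    [0,0,-0.24,0,0,0,0.3],
  ],
)

```text
clock: 8.6
tcp_pos: [0.6089, -0.2798, 0.2724]
orientation: [-3.137, -0.116, 0.011]
contact_force: [-0.1, -1.2, -1.0]
grip_width: 0.0301
```

```bash
python3 - <<'E'
from h import *
o,p,Rm=pose(); print(p)
f=grab_frame("wrist"); t=grab_frame("top")
print(proj(f,(.609,-.28,.1)))
x,y=proj(f,(.6,-.28,.1)).astype(int)
c=f["img"][max(0,y-90):y+90,max(0,x-120):x+120]
cv2.imwrite("pics/w2.png",cv2.resize(c[:,:,::-1],None,fx=3,fy=3))
for n in ("jug","mixer_seat","mixer_base"):
  for d in tip_of(n,t)[:2]: print(n,d["p"],d["point"],onz(t,d["point"],.06 if n=="mixer_seat" else 0))
E
```

```text
[ 0.60892812 -0.27981429  0.27236716]
[259.61947821 184.73055769]
jug 0.62 [128.1, 243.0] [0.43351988 0.36046712 0.        ]
mixer_seat 0.55 [154.8, 176.5] [0.60958172 0.27368444 0.06      ]
mixer_base 0.58 [161.2, 183.0] [0.60492519 0.27088982 0.        ]
mixer_base 0.19 [159.6, 134.3] [0.75417173 0.27885363 0.        ]
```

View pics/w2.png

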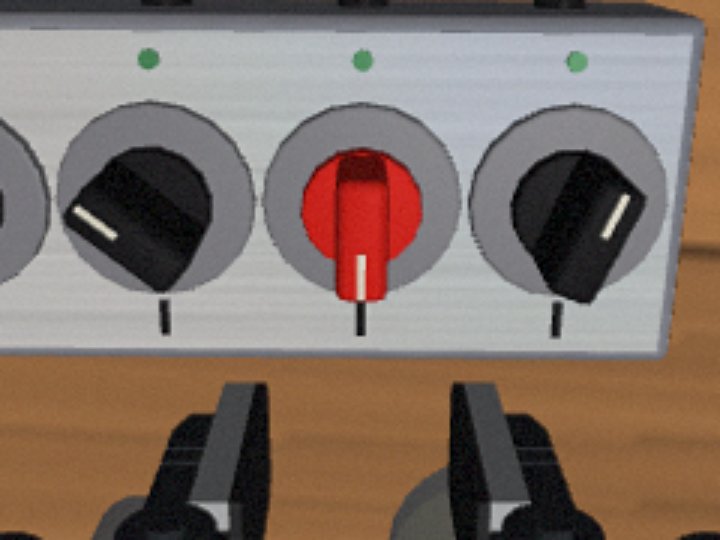

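The red dial's white line (crop 360,278) points exactly at its black mark, and the black dials are unchanged. Next is the jug.

```bash
python3 - <<'E'
from h import *
print(go([.40,.32,.34],-np.pi/2+.2))
E
```

```text
[-3.3080e-01 -1.2278e+00 -1.3320e-01 -1.0000e-04  5.0000e-04 -2.0200e-02]
```

>>> step_arm(
  commands=[
    [-0.03,-0.08,-0.133,0,0,0,-1],
    [-0.06,-0.18,-0.133,0,0,0,-1],
    [-0.09,-0.28,-0.133,0,0,0,-1],
    [-0.12,-0.38,-0.133,0,0,0,-1],
    [-0.15,-0.49,-0.133,0,0,0,-1],
    [-0.18,-0.6,-0.133,0,0,-0.005,-1],
    [-0.21,-0.7,-0.133,0,0,-0.01,-1],
    [-0.24,-0.8,-0.133,0,0,-0.015,-1],
    [-0.27,-0.9,-0.133,0,0,-0.02,-1],
    [-0.3,-1,-0.133,0,0,-0.02,-1],
  ],
)

```text
clock: 10.1
tcp_pos: [0.4224, 0.2085, 0.3389]
orientation: [3.126, 0.313, -0.008]
contact_force: [0.2, -0.8, 0.1]
grip_width: 0.0854
```

```bash
python3 - <<'E'
from h import *
print(go([.40,.32,.34],-np.pi/2+.2), pose()[1])
f=grab_frame("wrist"); cv2.imwrite("pics/w3.png",cv2.resize(f["img"][:,:,::-1],(800,600)))
for n in ("jug","mixer_seat"):
  for d in tip_of(n,f)[:2]: print(n,d["p"],d["point"],onz(f,d["point"],.06 if n=="mixer_seat" else 0))
E
```

```text
[ 3.000e-04 -2.274e-01 -2.100e-03 -0.000e+00  8.000e-04 -1.000e-04] [0.42235103 0.2085398  0.33894859]
jug 0.9 [146.1, 113.1] [0.43397412 0.35412844 0.        ]
```

>>> step_arm(
  commands=[
    [0,-0.08,0,0,0,0,-1],
    [0,-0.16,0,0,0,0,-1],
    [0,-0.2,0,0,0,0,-1],
    [0,-0.2,0,0,0,0,-1],
    [0,-0.2,0,0,0,0,-1],
    [0,-0.2,0,0,0,0,-1],
    [0,-0.2,0,0,0,0,-1],
    [0,-0.2,0,0,0,0,-1],
    [0,-0.2,0,0,0,0,-1],
    [0,-0.2,0,0,0,0,-1],
  ],
)

```text
clock: 11.5
tcp_pos: [0.4015, 0.3077, 0.3392]
orientation: [-3.124, -0.322, 0.008]
contact_force: [0.1, 0.3, -0.8]
grip_width: 0.0856
```

```bash
python3 - <<'E'
from h import *
print(pose()[1])
f=grab_frame("wrist"); cv2.imwrite("pics/w4.png",cv2.resize(f["img"][:,:,::-1],(800,600)))
for n in ("jug","mixer_seat"):
  for d in tip_of(n,f)[:2]: print(n,d["p"],d["point"],onz(f,d["point"],.06 if n=="mixer_seat" else 0))
E
```

```text
[0.40154233 0.30771313 0.33922119]
jug 0.82 [229.2, 113.1] [0.43335564 0.35198808 0.        ]
jug 0.62 [358.3, 120.5] [0.45742112 0.19122954 0.        ]
```

View pics/w4.png

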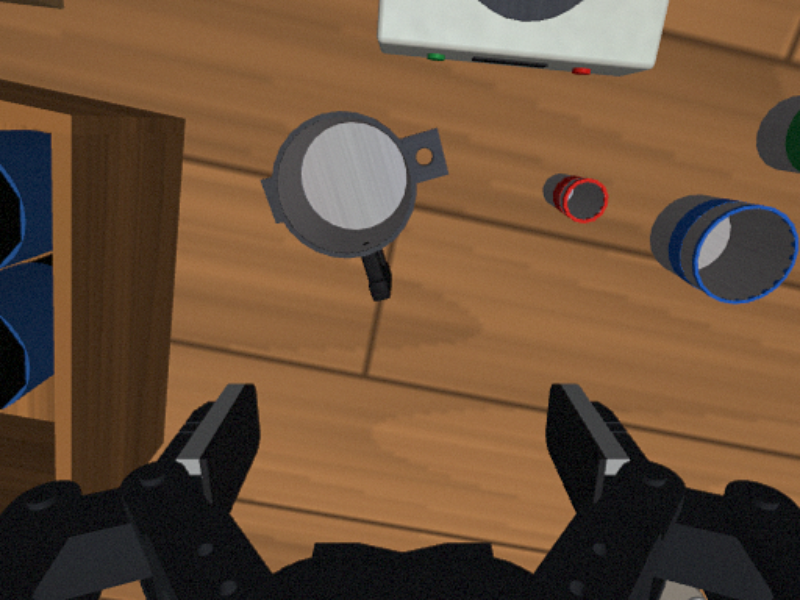

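```bash
python3 - <<'E'
from h import *
f=grab_frame("wrist"); s=1.5625
P=lambda u,v,z: onz(f,(u/s,v/s),z)[:2]
fl=P(354,176,.01); rim=P(345,184,.078); h=P(424,156,.008); hd=P(379,290,.066)
ang=lambda v:np.degrees(np.arctan2(v[1],v[0]))
print(fl,rim,h,hd)
print("dist hole",np.linalg.norm(h-fl),ang(h-fl)+90,"handle",np.linalg.norm(hd-fl),ang(hd-fl)-180)
E
```

```text
[0.43434292 0.35460374] [0.43581841 0.35439626] [0.46009983 0.3042846 ] [0.36499044 0.31879559]
dist hole 0.05652817548328473 27.106585582903058 handle 0.07805120380627152 -332.6917308655542
```

```bash
python3 - <<'E'
from h import *
for z in(.17,.099): print(go([.3651,.3188,z],np.radians(-62.8)))
E
```

```text
[-6.510e-02 -3.610e-02  3.387e-01 -3.000e-04  8.000e-04 -4.290e-02]
[-6.440e-02 -3.590e-02  4.807e-01 -3.000e-04  8.000e-04 -4.290e-02]
```

>>> step_arm(
  commands=[
    [-0.03,-0.018,0.08,0,0,-0.02,-0.4],
    [-0.065,-0.036,0.16,0,0,-0.043,-0.4],
    [-0.065,-0.036,0.26,0,0.0008,-0.043,-0.4],
    [-0.065,-0.036,0.34,0,0.0008,-0.043,-0.4],
    [-0.065,-0.036,0.34,0,0.0008,-0.043,-0.4],
    [-0.065,-0.036,0.41,0,0.0008,-0.043,-0.4],
    [-0.065,-0.036,0.48,0,0.0008,-0.043,-0.4],
    [-0.065,-0.036,0.481,0,0.0008,-0.043,-0.4],
    [-0.065,-0.036,0.481,0,0.0008,-0.043,-0.4],
    [-0.065,-0.036,0.481,0,0.0008,-0.043,-0.4],
  ],
)

```text
clock: 12.95
tcp_pos: [0.3658, 0.3196, 0.1007]
orientation: [-3.05, -0.739, -0.005]
contact_force: [-0.5, 0.2, 0.6]
grip_width: 0.0597
```

```bash
python3 - <<'E'
from h import *
print(go([.3651,.3188,.099],np.radians(-62.8)))
f=grab_frame("wrist"); cv2.imwrite("pics/w5.png",f["img"][:,:,::-1])
E
```

```text
[-0.0019  0.0008  0.0033 -0.0004 -0.0006  0.0001]
```

View pics/w5.png

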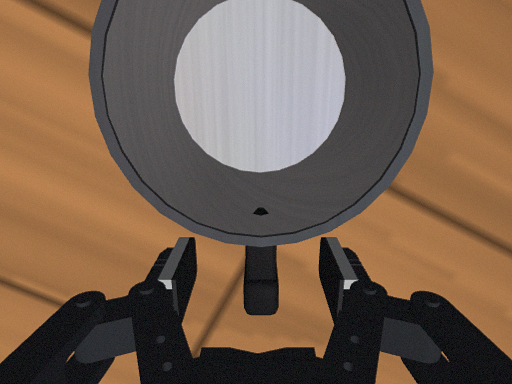

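The handle is centred between the fingers at (261,285), so I close and lift.

>>> step_arm(
  commands=[
    [0,0,0.003,0,0,0,0.5],
    [0,0,0.003,0,0,0,1],
    [0,0,0.003,0,0,0,1],
    [0,0,0.003,0,0,0,1],
    [0,0,0.003,0,0,0,1],
    [0,0,0.003,0,0,0,1],
    [0,0,-0.02,0,0,0,1],
    [0,0,-0.06,0,0,0,1],
    [0,0,-0.12,0,0,0,1],
    [0,0,-0.2,0,0,0,1],
  ],
  newtons=120,
)

```text
clock: 14.25
tcp_pos: [0.3645, 0.3181, 0.2007]
orientation: [-3.052, -0.739, 0.001]
contact_force: [1.6, 0.9, -4.5]
grip_width: 0.0126
```

```bash
python3 - <<'E'
from h import *
o=pose()[0]; print(o["tcp_pos"],o["contact_force"],o["moment"],o["joints"][6])
f=grab_frame("scene");t=grab_frame("top")
c=np.hstack([f["img"][150:300,250:450],t["img"][120:270,80:280]])
cv2.imwrite("pics/s5.png",cv2.resize(c[:,:,::-1],None,fx=2,fy=2,interpolation=cv2.INTER_CUBIC))
im=t["img"].astype(int)
m=(im[...,0]>im[...,2]+50)&(im[...,0]>130)
print([ (i) for i in []])
c=t["img"][145:215,115:200]
cv2.imwrite("pics/base.png",cv2.resize(c[:,:,::-1],None,fx=9,fy=8,interpolation=cv2.INTER_CUBIC))
E
```

```text
[0.36446563 0.31808334 0.20072108] [ 1.55012087  0.9387512  -4.54495275] [-0.10637693  0.17679844  0.02592463] -2.2036813913740545
[]
```

View pics/s5.png

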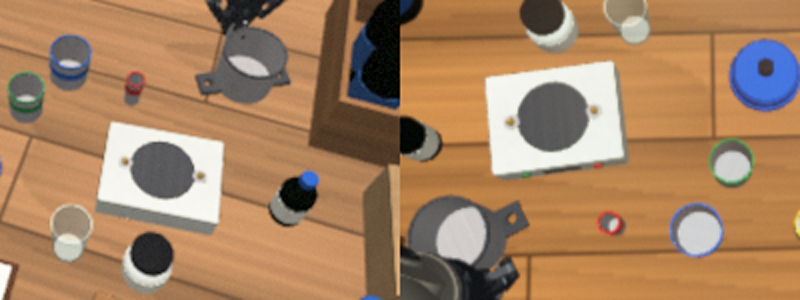

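```bash
python3 - <<'E'
from h import *
from scipy.optimize import least_squares
F={n:grab_frame(n) for n in("scene","top")}
guess={"scene":[(312,230.5),(350,238)],"top":[(135,180.5),(177,175)]}
obs={}
for n,f in F.items():
  hsv=cv2.cvtColor(f["img"],cv2.COLOR_RGB2HSV).astype(int)
  for k,(u,v) in enumerate(guess[n]):
    u,v=int(u),int(v); s=hsv[v-6:v+7,u-6:u+7]; m=(s[...,1]>70)
    yx=np.argwhere(m); c=yx.mean(0)[::-1]+[u-6,v-6]; obs[n,k]=c; print(n,k,c,len(yx),np.ptp(yx,axis=0))
# scene: k0 is right(-y?) pair by single-view check
for n,f in F.items():
  for k in(0,1): print(n,k,onz(f,obs[n,k],.067))
E
```

```text
scene 0 [312.5 230. ] 6 [2 1]
scene 1 [350.         237.28571429] 7 [2 2]
top 0 [134.7 180.3] 10 [3 3]
top 1 [176.45454545 174.63636364] 11 [3 3]
scene 0 [0.61313078 0.21362148 0.067     ]
scene 1 [0.60019354 0.32659891 0.067     ]
top 0 [0.59849317 0.3262476  0.067     ]
top 1 [0.61157809 0.21275851 0.067     ]
```

```bash
python3 - <<'E'
from h import *
print(go([.5283,.2609,.215],np.radians(-83.45)))
E
```

```text
[ 0.2372  0.2517 -0.0284 -0.0004 -0.0005  0.0574]
```

>>> step_arm(
  commands=[
    [0.02,0.02,-0.028,0,0,0.005,1],
    [0.05,0.055,-0.028,0,0,0.012,1],
    [0.085,0.09,-0.028,0,0,0.02,1],
    [0.12,0.127,-0.028,0,0,0.029,1],
    [0.155,0.165,-0.028,0,0,0.038,1],
    [0.19,0.2,-0.028,0,0,0.047,1],
    [0.215,0.23,-0.028,0,0,0.053,1],
    [0.232,0.247,-0.028,0,0,0.057,1],
    [0.237,0.252,-0.028,0,0,0.057,1],
    [0.237,0.252,-0.028,0,0,0.057,1],
  ],
)

```text
clock: 15.7
tcp_pos: [0.5278, 0.2611, 0.2147]
orientation: [-3.133, -0.184, -0.003]
contact_force: [0.5, 0.4, -4.3]
grip_width: 0.0126
```

```bash
python3 - <<'E'
from h import *
print(go([.5283,.2609,.215],np.radians(-83.45)),pose()[1])
f=grab_frame("wrist"); t=grab_frame("top"); s=grab_frame("scene")
a=np.vstack([cv2.resize(t["img"][120:240,85:245],None,fx=2.5,fy=2.5),cv2.resize(s["img"][160:280,260:420],None,fx=2.5,fy=2.5)])
cv2.imwrite("pics/w6.png",np.hstack([cv2.resize(a,(400,600)),cv2.resize(f["img"][:300,60:460],(400,300)).repeat(1,0) if 0 else np.vstack([f["img"][:300,60:460],np.zeros((300,400,3),np.uint8)])])[:,:,::-1])
E
```

```text
[ 0.0009  0.0005 -0.0005 -0.0005 -0.0004  0.0005] [0.52781953 0.26108214 0.21474189]
```

View pics/w6.png

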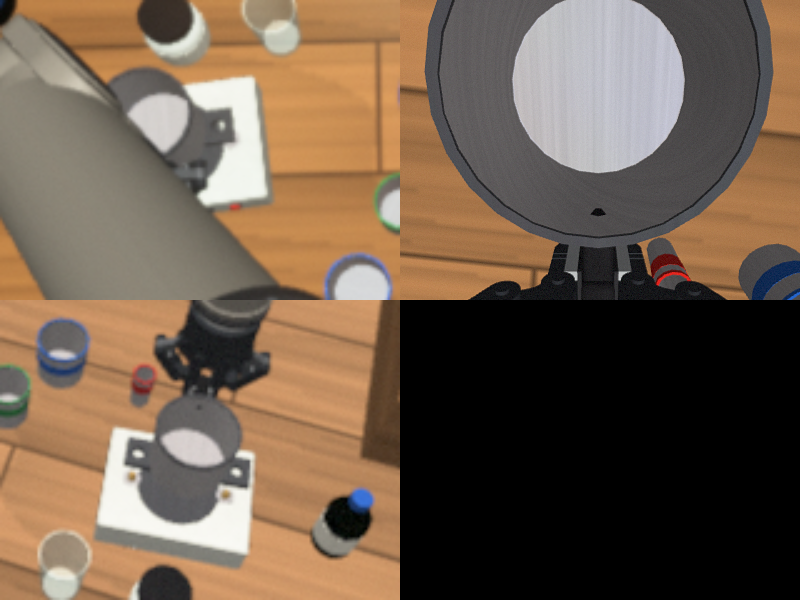

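```bash
python3 - <<'E'
from h import *
s=grab_frame("scene"); t=grab_frame("top"); w=grab_frame("wrist")
def blob(f,u,v,thr):
  g=f["img"][v-6:v+7,u-6:u+7].min(2).astype(int); 
  wt=np.clip(g-thr,0,None)*1.; yy,xx=np.mgrid[v-6:v+7,u-6:u+7]
  return np.array([(wt*xx).sum(),(wt*yy).sum()])/wt.sum(), g.max()
for f,u,v in((s,315,222),(s,355,228),(t,174,170)):
  c,g=blob(f,u,v,110); print(c,g,onz(f,c,.120))
print(s["img"][216:229,309:322].min(2))
# floor centre in wrist
g=w["img"]; m=cv2.inRange(g,(170,170,180),(255,255,255)); n,l,st,ct=cv2.connectedComponentsWithStats(m); i=1+st[1:,4].argmax(); print(st[i],ct[i],onz(w,ct[i],.1257))
E
```

```text
[311.72511521 222.61589862] 238 [0.61946375 0.20623654 0.12      ]
[357.40488461 227.05825678] 240 [0.59044989 0.33512665 0.12      ]
[178.41000711 169.04055015] 238 [0.6127071 0.1967168 0.12     ]
[[237 216 142  91  92  92  92  95 110 118 158 164 122]
 [238 193 119  93  94  92  92  91  93  92  90  96  95]
 [237 186 110  90  87  82  81  85  87  91  93  95  95]
 [237 181 103  88  78  95  89  69  81  89  90  97  94]
 [233 165  87  85 147 190 188 140  89  87  92  97  96]
 [223 151  89  89 187 232 236 220 140  85  92  94  95]
 [219 144  92  89 133 194 207 208 146  87  95  99  94]
 [196 120  91  93  92 111 118 100  91  92  92  95  97]
 [183 100  90  93  93  93  96  91  95  91  95  97  93]
 [173  80  68  79  78  78  85  88  91  93  96  96  95]
 [204 172 153 115  89  77  73  66  77  79  82  92  97]
 [237 237 221 192 175 181 161 102  61  58  59  89  95]
 [235 226 207 189 202 227 209 135  82  77  74  90  97]]
[  173     0   171   173 23797] [258.01739715  83.41110224] [0.60576762 0.27141587 0.1257    ]
```

```bash
python3 - <<'E'
from h import *
s=grab_frame("scene"); t=grab_frame("top")
def blob(f,u,v,r=3,thr=105):
  g=f["img"][v-r:v+r+1,u-r:u+r+1].min(2).astype(int)
  wt=np.clip(g-thr,0,None)*1.; yy,xx=np.mgrid[v-r:v+r+1,u-r:u+r+1]
  return np.array([(wt*xx).sum(),(wt*yy).sum()])/wt.sum()
print(s["img"][222:236,348:363].min(2)); print(t["img"][163:178,166:182].min(2))
for f,u,v in((s,315,221),(s,355,228),(t,174,170)):
  c=blob(f,u,v); print(c,[np.round(onz(f,c,z)[:2],4) for z in (.116,.120,.124)])
E
```

```text
[[184 133 103 103  92 100 186 221 229 232 236 240 241 197 119]
 [194 140 101  89  79  79 108 137 167 178 198 215 234 197 113]
 [177 130  87  78  77  89  94  88  94  89  90 109 217 182 106]
 [103  80  83  89  92  91  87  91  91  90  93  88 211 180 102]
 [ 79  77  88  91  84  77  71  77  87  90  93 107 209 176 100]
 [ 89  95  93  90 100 154 151 107  74  87  88 122 209 170  96]
 [ 97  92  95  88 135 221 229 197 126  76  90 118 207 158  86]
 [ 92  91  90  88 122 196 227 223 150  86  90 133 203 154  81]
 [ 92  93  91  91  91 129 163 154 113  88  89 145 212 158  84]
 [ 88  90  93  89  90  91  92  89  93  90  91 152 218 167  89]
 [ 80  77  82  84  86  89  88  89  89  91  91 166 219 161  85]
 [111  89  79  72  65  72  77  76  84  83  86 186 211 146  92]
 [187 173 171 172 150 137 101  76  72  64  69 179 188 132  92]
 [215 204 200 222 222 219 198 184 177 152 135 200 195 131  89]]
[[176 211 199 197 194 175 162 159 145 130 133 170 235 238 238 237]
 [110 135 130 128 123 111 102 100  98  96  99 131 219 237 237 237]
 [ 96  96  97  96  97  95  95  95  97  96  95 122 205 235 237 238]
 [ 94  93  93  9
[... 400 characters left out ...]
 90  91  89  94 113 106  94  92  92 125 217 233 237]
 [ 95  91  92  90  93  93  91  94  95  93  93  95 117 200 222 236]
 [ 95  93  91  93  92  92  94  93  92  96  95  93 111 179 211 232]
 [ 94  96  93  92  95  94  92  92  94  94  91  91 101 157 207 230]
 [ 94  92  92  90  91  85  79  81  92  91  87  95 129 170 207 226]
 [ 85  75  69  74  75  73  75  97 150 178 178 177 188 202 223 233]]
[314.84544618 221.16835327] [array([0.6094, 0.2136]), array([0.6118, 0.2137]), array([0.6141, 0.2137])]
[354.03458498 228.56719368] [array([0.5961, 0.3272]), array([0.5985, 0.3268]), array([0.6009, 0.3264])]
[173.35101404 169.50234009] [array([0.6129, 0.2107]), array([0.6118, 0.2098]), array([0.6107, 0.2089])]
```

>>> step_arm(
  commands=[
    [0.002,0,0.02,0,0,0,1],
    [0.002,0,0.05,0,0,0,1],
    [0.002,0,0.07,0,0,0,1],
    [0.002,0,0.082,0,0,0,1],
    [0.002,0,0.09,0,0,0,1],
    [0.002,0,0.095,0,0,0,1],
    [0.002,0,0.1,0,0,0,1],
    [0.002,0,0.105,0,0,0,1],
    [0.002,0,0.109,0,0,0,1],
    [0.002,0,0.109,0,0,0,1],
  ],
)

```text
clock: 17.35
tcp_pos: [0.5292, 0.2611, 0.1603]
orientation: [-3.133, -0.183, -0.004]
contact_force: [0.1, -0.5, -4.0]
grip_width: 0.0126
```

>>> step_arm(
  commands=[
    [0,0,0.001,0,0,0,1],
    [0,0,0.002,0,0,0,1],
    [0,0,0.003,0,0,0,1],
    [0,0,0.004,0,0,0,1],
    [0,0,0.004,0,0,0,1],
    [0,0,0.004,0,0,0,1],
    [0,0,0.004,0,0,0,1],
    [0,0,0.004,0,0,0,1],
    [0,0,0.004,0,0,0,1],
    [0,0,0.004,0,0,0,1],
  ],
)

```text
clock: 18.6
tcp_pos: [0.5292, 0.2614, 0.1594]
orientation: [-3.133, -0.184, -0.005]
contact_force: [-3.7, -1.3, 7.7]
grip_width: 0.0123
```

```bash
python3 - <<'E'
from h import *
o,p,_=pose();print(p,o["contact_force"],o["moment"])
s=grab_frame("scene")
cv2.imwrite("pics/s7.png",cv2.resize(s["img"][170:280,270:400][:,:,::-1],None,fx=5,fy=5,interpolation=cv2.INTER_CUBIC))
E
```

```text
[0.52916705 0.26138898 0.15937653] [-3.73406965 -1.34059094  7.70337891] [-0.57719623  0.85555169 -0.0621731 ]
```

View pics/s7.png

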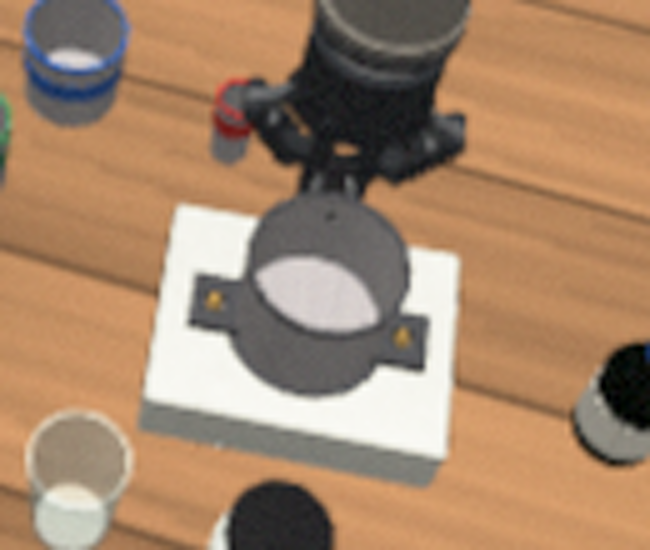

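The jug sits on both pegs, whose brass tips show through the foot-bar holes at (214,300) and (402,335) in the crop. I release it and go to cup70.

>>> step_arm(
  commands=[
    [0,0,0,0,0,0,0.3],
    [0,0,0,0,0,0,0.3],
    [0,0,0,0,0,0,0.3],
    [0,0,-0.06,0,0,0,0.3],
    [0,0,-0.16,0,0,0,0.3],
    [0,0,-0.28,0,0,0,0.3],
    [-0.06,0.09,-0.33,0,0,0,0],
    [-0.12,0.18,-0.33,0,0,0,-0.6],
    [-0.18,0.28,-0.33,0,0,0,-1],
    [-0.22,0.36,-0.33,0,0,0,-1],
  ],
)

```text
clock: 19.9
tcp_pos: [0.4393, 0.0671, 0.3235]
orientation: [-3.134, -0.182, -0.005]
contact_force: [-0.0, -0.7, -0.3]
grip_width: 0.0854
```

```bash
cat >> h.py <<'E'
HUE=dict(cup70=(105,130),cup60=(45,85),cup50=(22,34),cup40=(6,14),cup30=(0,4))
HT=dict(cup70=.072,cup60=.07,cup50=.068,cup40=.066,cup30=.064); DIA=dict(cup70=.07,cup60=.06,cup50=.05,cup40=.04,cup30=.03)
def cup(name,f,near,rad=.05,base=0):
    """fit rim circle: centre on the rim plane minimising ring-distance over coloured pixels"""
    hsv=cv2.cvtColor(f["img"],cv2.COLOR_RGB2HSV).astype(int); lo,hi=HUE[name]
    m=(hsv[...,0]>=lo)&(hsv[...,0]<=hi)&(hsv[...,1]>(175 if name in("cup40",) else 130))&(hsv[...,2]>70)
    P=np.array([onz(f,(x,y),base+HT[name])[:2] for y,x in np.argwhere(m)])
    P=P[np.linalg.norm(P-near,axis=1)<rad]
    g=np.arange(-.04,.0401,.001); best=None
    for a in g:
        for b in g:
            c=np.array(near)+[a,b]; d=abs(np.linalg.norm(P-c,axis=1)-(DIA[name]/2-.001))
            on=P[d<.0022]
            if len(on)<4: continue
            ang=np.unique((np.arctan2(*(on-c).T)//(np.pi/12))).size
            s=ang*1000+len(on)
            if best is None or s>best[0]: best=(s,c,ang,len(on)); 
    if best is None: return None
    tie=best
    c=best[1]
    from scipy.optimize import least_squares
    for _ in range(3):
        on=P[abs(np.linalg.norm(P-c,axis=1)-(DIA[name]/2-.001))<.003]
        c=least_squares(lambda c:np.linalg.norm(on-c,axis=1)-(DIA[name]/2-.001),c,loss="soft_l1",f_scale=.001).x
    return np.round(c,4),best[2],len(on)
E
python3 - <<'E'
from h import *
print(pose()[0]["joints"].round(2),pose()[1])
w=grab_frame("wrist");t=grab_frame("top")
G=dict(cup70=(.442,.078),cup60=(.533,.02),cup50=(.448,-.083),cup40=(.443,-.19),cup30=(.45,.19))
for n,g in G.items():
  for f in (w,t):
    try: print(n,cup(n,f,g))
    except Exception as e: print(n,"err",e)
cv2.imwrite("pics/w8.png",cv2.resize(np.hstack([w["img"],t["img"]])[:,:,::-1],None,fx=.78,fy=.78))
E
```

```text
[ 0.12  0.1  -0.43  2.03  0.05  1.02 -1.79] [0.43928137 0.06712918 0.32349243]
cup70 (array([0.4441, 0.0753]), 24, 509)
cup70 None
cup60 (array([0.535 , 0.0274]), 24, 455)
cup60 None
cup50 (array([ 0.4481, -0.0804]), 24, 411)
cup50 (array([ 0.4481, -0.0811]), 24, 71)
cup40 (array([ 0.4457, -0.184 ]), 18, 224)
cup40 (array([ 0.4431, -0.201 ]), 18, 35)
cup30 (array([0.4568, 0.1924]), 24, 233)
cup30 None
```

View pics/w8.png

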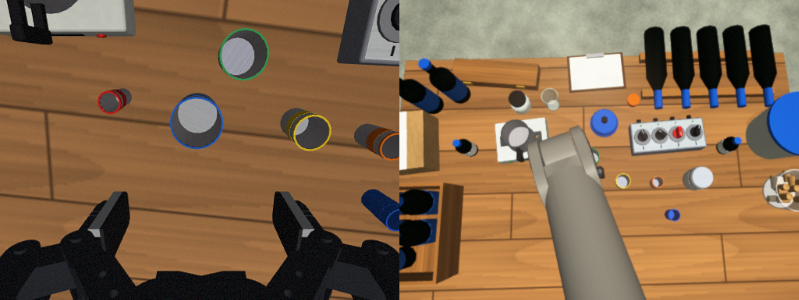

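```bash
python3 - <<'E'
from h import *
for z in(.2,.125): print(go([.4441,.0753,z],np.radians(-90)))
E
```

```text
[ 1.200e-02 -2.040e-02  2.465e-01 -1.000e-04 -3.000e-04  1.760e-02]
[ 1.170e-02 -2.030e-02  3.965e-01 -1.000e-04 -3.000e-04  1.760e-02]
```

>>> step_arm(
  commands=[
    [0.012,-0.02,0.1,0,0,0.0176,-1],
    [0.012,-0.02,0.2,0,0,0.0176,-1],
    [0.012,-0.02,0.29,0,0,0.0176,-1],
    [0.012,-0.02,0.35,0,0,0.0176,-1],
    [0.012,-0.02,0.397,0,0,0.0176,-1],
    [0.012,-0.02,0.397,0,0,0.0176,-1],
    [0.012,-0.02,0.397,0,0,0.0176,0],
    [0.012,-0.02,0.397,0,0,0.0176,0],
    [0.012,-0.02,0.397,0,0,0.0176,0],
    [0.012,-0.02,0.397,0,0,0.0176,0],
  ],
  newtons=35,
)

```text
clock: 21.25
tcp_pos: [0.4449, 0.0756, 0.1259]
orientation: [-3.14, 0.0, -0.007]
contact_force: [-1.9, 1.0, 8.5]
grip_width: 0.0686
```

```bash
python3 - <<'E'
from h import *
o=pose()[0];print(o["tcp_pos"],o["grip_width"])
print(go([.4441,.0753,.27],np.radians(-90)),go([.6062,.270,.29],np.radians(-90)),go([.6062,.270,.203],np.radians(-90)))
E
```

```text
[0.44493195 0.0756055  0.12592713] 0.06857767885528959
[-4.000e-04  3.000e-04 -2.882e-01 -2.000e-04 -7.000e-04 -0.000e+00] [ 3.238e-01 -3.892e-01 -3.263e-01 -2.000e-04 -7.000e-04 -0.000e+00] [ 3.231e-01 -3.890e-01 -1.523e-01 -2.000e-04 -7.000e-04 -0.000e+00]
```

>>> step_arm(
  commands=[
    [0,0,-0.06,0,0,0,0],
    [0,0,-0.15,0,0,0,0],
    [0,0,-0.25,0,0,0,0],
    [0.04,-0.05,-0.326,0,0,0,0],
    [0.1,-0.12,-0.326,0,0,0,0],
    [0.16,-0.195,-0.326,0,0,0,0],
    [0.22,-0.27,-0.326,0,0,0,0],
    [0.28,-0.335,-0.326,0,0,0,0],
    [0.315,-0.38,-0.326,0,0,0,0],
    [0.323,-0.389,-0.326,0,0,0,0],
  ],
)

```text
clock: 22.5
tcp_pos: [0.606, 0.2715, 0.2898]
orientation: [-3.139, -0.002, -0.007]
contact_force: [-0.5, 0.1, -0.7]
grip_width: 0.0686
```

```bash
python3 - <<'E'
from h import *
o=pose()[0];print(o["tcp_pos"],o["grip_width"],o["joints"][6],o["contact_force"])
print(go([.6062,.270,.203],np.radians(-90)))
w=grab_frame("wrist");s=grab_frame("scene")
cv2.imwrite("pics/w9.png",np.hstack([w["img"][:300],cv2.resize(s["img"][120:270,270:400],(260,300))])[:,:,::-1])
for f in(w,s):
  try: print(cup("cup70",f,(.6062,.27),base=o["tcp_pos"][2]-.126))
  except Exception as e: print(e)
E
```

```text
[0.60603433 0.27149398 0.28979634] 0.06864508968099857 -2.2744380614826523 [-0.47488638  0.13304661 -0.70958776]
[-0.0004  0.0034  0.1736 -0.0004 -0.0007  0.0002]
(array([0.6052, 0.2727]), 24, 2411)
(array([0.6072, 0.2716]), 18, 40)
```

View pics/w9.png

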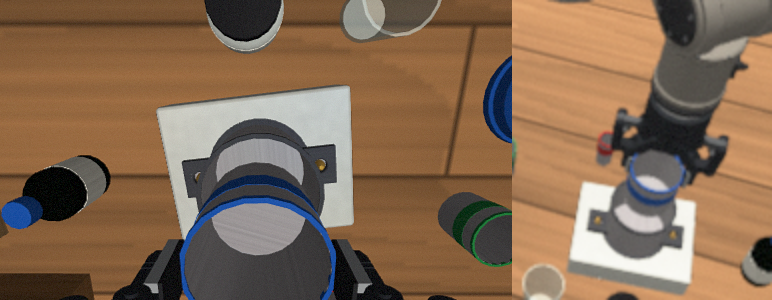

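Cup70 hangs level over the seated jug. Lowering and releasing.

>>> step_arm(
  commands=[
    [0,0.003,0.05,0,0,0,0],
    [0,0.003,0.1,0,0,0,0],
    [0,0.003,0.14,0,0,0,0],
    [0,0.003,0.16,0,0,0,0],
    [0,0.003,0.168,0,0,0,0],
    [0,0.003,0.171,0,0,0,0],
    [0,0.003,0.171,0,0,0,0],
    [0,0.003,0.171,0,0,0,0],
    [0,0.003,0.171,0,0,0,0],
    [0,0.003,0.171,0,0,0,0],
  ],
)

```text
clock: 23.85
tcp_pos: [0.606, 0.2683, 0.2044]
orientation: [-3.141, 0.0, -0.007]
contact_force: [0.3, -0.1, -0.1]
grip_width: 0.0684
```

>>> step_arm(
  commands=[
    [0,-0.003,0.002,0,0,0,0],
    [0,-0.003,0.004,0,0,0,0],
    [0,-0.003,0.006,0,0,0,0],
    [0,-0.003,0.006,0,0,0,0],
    [0,-0.003,0.006,0,0,0,0],
    [0,-0.003,0.006,0,0,0,-1],
    [0,-0.003,0.006,0,0,0,-1],
    [0,-0.003,0.006,0,0,0,-1],
    [0,-0.003,-0.03,0,0,0,-1],
    [0,-0.003,-0.18,0,0,0,-1],
  ],
)

```text
clock: 25.1
tcp_pos: [0.6043, 0.2686, 0.2802]
orientation: [3.14, 0.0, -0.003]
contact_force: [1.5, 1.4, -0.1]
grip_width: 0.0856
```

```bash
python3 - <<'E'
from h import *
o=pose()[0];print(o["tcp_pos"],o["contact_force"])
w=grab_frame("wrist");s=grab_frame("scene")
for f in(w,s):
  try: print(cup("cup70",f,(.6062,.27),base=.07))
  except Exception as e: print(e)
for n,g in dict(cup60=(.535,.0274)).items():
  for f in (w,s): 
    try: print(n,cup(n,f,g))
    except Exception as e: print(e)
cv2.imwrite("pics/w10.png",np.hstack([w["img"][:300],cv2.resize(s["img"][160:310,250:380],(260,300))])[:,:,::-1])
print(go([.535,.0274,.27],-np.pi/2),go([.535,.0274,.121],-np.pi/2))
E
```

```text
[0.60432463 0.26863978 0.2802448 ] [ 1.48691593  1.38457127 -0.09064178]
(array([0.6053, 0.2702]), 24, 1132)
(array([0.6073, 0.2688]), 20, 35)
cup60 (array([0.535 , 0.0273]), 16, 226)
cup60 (array([0.5519, 0.0321]), 6, 12)
[-0.1474  0.4897  0.0357 -0.0012 -0.0025 -0.    ] [-0.1521  0.4919  0.3336 -0.0012 -0.0025 -0.    ]
```

View pics/w10.png

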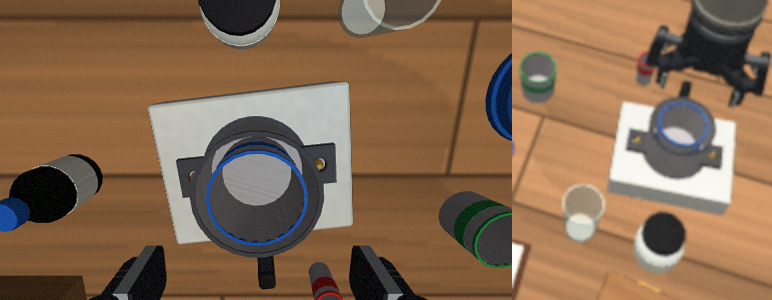

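>>> step_arm(
  commands=[
    [-0.015,0.05,0,0,0,0,-1],
    [-0.045,0.15,0,0,0,0,-1],
    [-0.075,0.25,0.02,-0.001,-0.0025,0,-1],
    [-0.105,0.35,0.036,-0.001,-0.0025,0,-1],
    [-0.135,0.44,0.036,-0.001,-0.0025,0,-1],
    [-0.148,0.49,0.04,-0.001,-0.0025,0,-1],
    [-0.149,0.49,0.12,-0.001,-0.0025,0,-1],
    [-0.15,0.491,0.21,-0.001,-0.0025,0,-1],
    [-0.152,0.491,0.28,-0.001,-0.0025,0,-1],
    [-0.152,0.491,0.28,-0.001,-0.0025,0,-1],
  ],
)

```text
clock: 26.45
tcp_pos: [0.5336, 0.0276, 0.1468]
orientation: [-3.141, -0.0, 0.005]
contact_force: [-0.8, 0.2, 0.4]
grip_width: 0.0851
```

```bash
python3 - <<'E'
from h import *
f=grab_frame("wrist"); c=cup("cup60",f,(.535,.0274)); print(c,pose()[1])
print(go([*c[0],.126],-np.pi/2))
E
```

```text
(array([0.5351, 0.0271]), 24, 1475) [0.53484984 0.0278626  0.14842041]
[ 0.0005  0.0016  0.0448 -0.0002  0.      0.    ]
```

>>> step_arm(
  commands=[
    [0.0005,0.0016,0.025,0,0,0,-1],
    [0.0005,0.0016,0.045,0,0,0,-1],
    [0.0005,0.0016,0.045,0,0,0,-0.5],
    [0.0005,0.0016,0.045,0,0,0,0.3],
    [0.0005,0.0016,0.045,0,0,0,0.3],
    [0.0005,0.0016,0.045,0,0,0,0.3],
    [0.0005,0.0016,0.045,0,0,0,0.3],
    [0.0005,0.0016,-0.02,0,0,0,0.3],
    [0.0005,0.0016,-0.12,0,0,0,0.3],
    [0.0005,0.0016,-0.24,0,0,0,0.3],
  ],
)

```text
clock: 27.75
tcp_pos: [0.5343, 0.0269, 0.2689]
orientation: [-3.14, -0.001, 0.004]
contact_force: [1.0, 0.2, 0.1]
grip_width: 0.0585
```

```bash
python3 - <<'E'
from h import *
o=pose()[0];print(o["tcp_pos"],o["grip_width"])
f=grab_frame("wrist"); print(cup("cup60",f,o["tcp_pos"][:2],base=o["tcp_pos"][2]-.126))
print(go([.606,.2695,.29],-np.pi/2),go([.606,.2695,.22],-np.pi/2))
E
```

```text
[0.53428561 0.02685564 0.26893877] 0.058526703428635335
(array([0.5344, 0.0281]), 24, 1863)
[ 1.366e-01 -4.831e-01 -2.250e-02 -4.000e-04 -1.600e-03  1.000e-04] [ 1.352e-01 -4.828e-01  1.175e-01 -4.000e-04 -1.600e-03  1.000e-04]
```

>>> step_arm(
  commands=[
    [0.012,-0.05,-0.04,0,0,0,0.3],
    [0.04,-0.14,-0.04,0,0,0,0.3],
    [0.07,-0.24,-0.04,0,0,0,0.3],
    [0.1,-0.34,-0.04,0,-0.0016,0,0.3],
    [0.125,-0.43,-0.04,0,-0.0016,0,0.3],
    [0.136,-0.475,-0.03,0,-0.0016,0,0.3],
    [0.136,-0.483,-0.03,0,-0.0016,0,0.3],
    [0.136,-0.483,-0.03,0,-0.0016,0,0.3],
    [0.136,-0.483,-0.03,0,-0.0016,0,0.3],
    [0.136,-0.483,-0.03,0,-0.0016,0,0.3],
  ],
)

```text
clock: 29.05
tcp_pos: [0.606, 0.268, 0.2941]
orientation: [-3.14, 0.002, -0.001]
contact_force: [-0.2, 0.5, -1.8]
grip_width: 0.058
```

```bash
python3 - <<'E'
from h import *
o=pose()[0];print(o["tcp_pos"],o["grip_width"])
f=grab_frame("wrist"); print(cup("cup60",f,o["tcp_pos"][:2],base=o["tcp_pos"][2]-.126),cup("cup70",f,(.606,.2695),base=.07))
print(go([.606,.2695,.209],-np.pi/2))
E
```

```text
[0.60599544 0.26798801 0.29407122] 0.058017238941660956
(array([0.6064, 0.2692]), 24, 1815) (array([0.6057, 0.2702]), 16, 646)
[ 0.000e+00 -2.100e-03  1.701e-01 -3.000e-04 -1.000e-04 -1.000e-04]
```

>>> step_arm(
  commands=[
    [-0.001,-0.002,0.05,0,0,0,0.3],
    [-0.001,-0.002,0.1,0,0,0,0.3],
    [-0.001,-0.002,0.14,0,0,0,0.3],
    [-0.001,-0.002,0.16,0,0,0,0.3],
    [-0.001,-0.002,0.17,0,0,0,0.3],
    [-0.001,-0.002,0.174,0,0,0,0.3],
    [-0.001,-0.002,0.174,0,0,0,0.3],
    [-0.001,-0.002,0.174,0,0,0,0.3],
    [-0.001,-0.002,0.174,0,0,0,0.3],
    [-0.001,-0.002,0.174,0,0,0,0.3],
  ],
)

```text
clock: 30.35
tcp_pos: [0.6057, 0.2694, 0.2102]
orientation: [-3.14, 0.002, -0.003]
contact_force: [-6.1, -4.0, 14.6]
grip_width: 0.0583
```

>>> step_arm(
  commands=[
    [0,0,-0.004,0,0,0,0.3],
    [0,0,-0.006,0,0,0,0.3],
    [0,0,-0.006,0,0,0,0.3],
    [0,0,-0.006,0,0,0,-1],
    [0,0,-0.006,0,0,0,-1],
    [0,0,-0.006,0,0,0,-1],
    [0,0,-0.006,0,0,0,-1],
    [0,0,-0.03,0,0,0,-1],
    [0,0,-0.1,0,0,0,-1],
    [0,0,-0.16,0,0,0,-1],
  ],
)

```text
clock: 31.6
tcp_pos: [0.6057, 0.2695, 0.2922]
orientation: [-3.14, 0.002, -0.005]
contact_force: [0.0, -0.6, 0.1]
grip_width: 0.0853
```

```bash
python3 - <<'E'
from h import *
o=pose()[0];print(o["tcp_pos"],o["contact_force"])
f=grab_frame("wrist");s=grab_frame("scene");t=grab_frame("top")
for z in(.074,.084): print(cup("cup60",f,(.606,.27),base=z),cup("cup60",s,(.606,.27),base=z))
print(cup("cup70",f,(.606,.2695),base=.07),cup("cup70",s,(.606,.2695),base=.07))
cv2.imwrite("pics/w11.png",np.hstack([f["img"][:300],cv2.resize(s["img"][190:265,290:355],(260,300))])[:,:,::-1])
for g in(f,t,s):
 try: print(cup("cup50",g,(.448,-.0805)))
 except Exception as e: print(e)
E
```

```text
[0.60567812 0.26954511 0.29219359] [ 0.00996558 -0.57322446  0.07462273]Traceback (most recent call last):
  File "<stdin>", line 4, in <module>
  File "h.py", line 35, in cup
    P=P[np.linalg.norm(P-near,axis=1)<rad]
                       ~^~~~~
ValueError: operands could not be broadcast together with shapes (0,) (2,)
```

```bash
sed -i 's/    P=np.array(\[onz/    if not m.any(): return None\n    P=np.array([onz/' h.py; python3 - <<'E'
from h import *
f=grab_frame("wrist");s=grab_frame("scene");t=grab_frame("top")
for z in(.074,.084): print(cup("cup60",f,(.606,.27),base=z),cup("cup60",s,(.606,.27),base=z))
print(cup("cup70",f,(.606,.2695),base=.07),cup("cup70",s,(.606,.2695),base=.07))
cv2.imwrite("pics/w11.png",np.hstack([f["img"][:300],cv2.resize(s["img"][190:265,290:355],(260,300))])[:,:,::-1])
for g in(f,t,s): print(cup("cup50",g,(.448,-.0805)))
E
```

```text
(array([0.606 , 0.2695]), 24, 778) None
(array([0.6094, 0.2696]), 24, 781) None
(array([0.6054, 0.2702]), 24, 1030) (array([0.6068, 0.2687]), 21, 51)
None
(array([ 0.4481, -0.0811]), 24, 74)
(array([ 0.4507, -0.0815]), 13, 16)
```

View pics/w11.png

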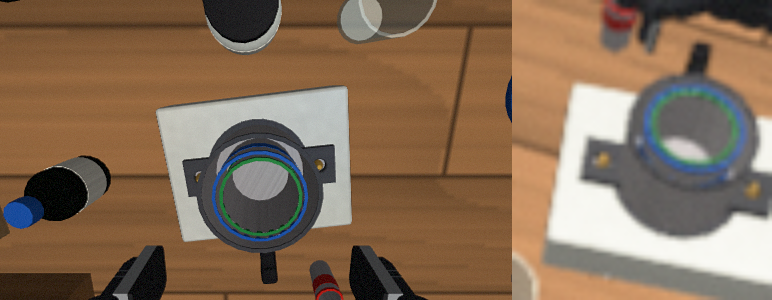

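Cup60 is nested concentrically inside cup70. Next, cup50.

```bash
python3 - <<'E'
from h import *
print(go([.448,-.081,.27],-np.pi/2),go([.448,-.081,.16],-np.pi/2))
E
```

```text
[-3.134e-01  7.003e-01  3.820e-02 -1.000e-04 -1.000e-04 -2.000e-04] [-3.136e-01  7.004e-01  2.582e-01 -1.000e-04 -1.000e-04 -2.000e-04]
```

>>> step_arm(
  commands=[
    [-0.03,0.065,0,0,0,0,-0.6],
    [-0.075,0.165,0,0,0,0,-0.6],
    [-0.12,0.265,0,0,0,0,-0.6],
    [-0.165,0.365,0.02,0,0,0,-0.6],
    [-0.21,0.465,0.04,0,0,0,-0.6],
    [-0.255,0.565,0.04,0,0,0,-0.6],
    [-0.295,0.65,0.06,0,0,0,-0.6],
    [-0.313,0.7,0.1,0,0,0,-0.6],
    [-0.313,0.7,0.18,0,0,0,-0.6],
    [-0.313,0.7,0.24,0,0,0,-0.6],
  ],
)

```text
clock: 33.15
tcp_pos: [0.4471, -0.0813, 0.1672]
orientation: [-3.141, 0.004, 0.002]
contact_force: [0.6, 0.4, 0.5]
grip_width: 0.0686
```

```bash
python3 - <<'E'
from h import *
f=grab_frame("wrist"); c=cup("cup50",f,(.448,-.081)); print(c,pose()[1])
print(go([*c[0],.128],-np.pi/2))
E
```

```text
(array([ 0.4484, -0.0809]), 24, 1238) [ 0.44533475 -0.08091151  0.16426172]
[ 0.0066  0.0001  0.0725 -0.0003  0.001  -0.0003]
```

>>> step_arm(
  commands=[
    [0.004,0,0.03,0,0,0,-0.6],
    [0.005,0,0.06,0,0,0,-0.6],
    [0.005,0,0.074,0,0,0,-0.6],
    [0.005,0,0.074,0,0,0,0],
    [0.005,0,0.074,0,0,0,0.5],
    [0.005,0,0.074,0,0,0,0.5],
    [0.005,0,0.074,0,0,0,0.5],
    [0.005,0,0,0,0,0,0.5],
    [0.005,0,-0.1,0,0,0,0.5],
    [0.005,0,-0.22,0,0,0,0.5],
  ],
)

```text
clock: 34.45
tcp_pos: [0.4477, -0.081, 0.2753]
orientation: [-3.139, 0.003, 0.013]
contact_force: [0.9, -1.3, -1.0]
grip_width: 0.0475
```

```bash
python3 - <<'E'
from h import *
o=pose()[0];print(o["tcp_pos"],o["grip_width"])
f=grab_frame("wrist"); print(cup("cup50",f,o["tcp_pos"][:2],base=o["tcp_pos"][2]-.128))
print(go([.606,.2695,.295],-np.pi/2))
E
```

```text
[ 0.4477213  -0.08099886  0.27525329] 0.047541289526202415
(array([ 0.4482, -0.0797]), 24, 1892)
[ 3.082e-01 -7.011e-01 -2.270e-02 -0.000e+00 -6.000e-04 -2.000e-04]
```

>>> step_arm(
  commands=[
    [0.025,-0.06,-0.03,0,0,0,0.5],
    [0.07,-0.16,-0.03,0,0,0,0.5],
    [0.115,-0.26,-0.03,0,0,0,0.5],
    [0.16,-0.36,-0.03,0,0,0,0.5],
    [0.205,-0.46,-0.03,0,0,0,0.5],
    [0.25,-0.56,-0.03,0,0,0,0.5],
    [0.285,-0.645,-0.03,0,0,0,0.5],
    [0.305,-0.69,-0.03,0,0,0,0.5],
    [0.308,-0.701,-0.03,0,0,0,0.5],
    [0.308,-0.701,-0.03,0,0,0,0.5],
  ],
)

```text
clock: 35.75
tcp_pos: [0.6056, 0.2688, 0.2982]
orientation: [3.141, -0.002, 0.005]
contact_force: [-0.5, -0.0, 0.4]
grip_width: 0.048
```

```bash
python3 - <<'E'
from h import *
o=pose()[0];print(o["tcp_pos"],o["grip_width"])
f=grab_frame("wrist"); a=cup("cup50",f,o["tcp_pos"][:2],base=o["tcp_pos"][2]-.128);b=cup("cup60",f,(.606,.2695),base=.074);print(a,b)
print(go(np.r_[o["tcp_pos"][:2]+(b[0]-a[0]),.214],-np.pi/2))
E
```

```text
[0.60560231 0.26884833 0.29821798] 0.047969892254347286
(array([0.6069, 0.2699]), 24, 1871) (array([0.6061, 0.2695]), 16, 475)
[-0.0024 -0.0008  0.1687  0.0002 -0.0005 -0.0004]
```

>>> step_arm(
  commands=[
    [-0.002,0.0005,0.05,0,0,0,0.5],
    [-0.002,0.0005,0.1,0,0,0,0.5],
    [-0.002,0.0005,0.14,0,0,0,0.5],
    [-0.002,0.0005,0.16,0,0,0,0.5],
    [-0.002,0.0005,0.166,0,0,0,0.5],
    [-0.002,0.0005,0.166,0,0,0,0.5],
    [-0.002,0.0005,0.166,0,0,0,-0.6],
    [-0.002,0.0005,0.166,0,0,0,-0.6],
    [-0.002,0.0005,0.16,0,0,0,-0.6],
    [-0.002,0.0005,0.08,0,0,0,-0.6],
  ],
)

```text
clock: 37.05
tcp_pos: [0.6036, 0.2668, 0.2561]
orientation: [3.138, -0.004, -0.003]
contact_force: [1.3, 0.9, -0.1]
grip_width: 0.0682
```

```bash
python3 - <<'E'
from h import *
o=pose()[0];print(o["tcp_pos"],o["contact_force"],o["grip_width"])
f=grab_frame("wrist");t=grab_frame("top");s=grab_frame("scene")
for n,b in(("cup70",.07),("cup60",.074),("cup50",.078)): print(n,cup(n,f,(.606,.2695),base=b))
for g in(f,t,s): print(cup("cup40",g,(.444,-.19)))
print(go([.444,-.19,.27],-np.pi/2))
E
```

```text
[0.60361954 0.26677394 0.25613398] [ 1.29834063  0.89966105 -0.08740602] 0.06819357670177494
cup70 (array([0.6053, 0.2701]), 24, 1398)
cup60 (array([0.6057, 0.2685]), 24, 1099)
cup50 (array([0.6074, 0.2677]), 24, 1129)
None
(array([ 0.4429, -0.2006]), 19, 33)
(array([ 0.4579, -0.1913]), 8, 13)
[-3.215e-01  9.183e-01 -2.130e-02 -2.000e-04 -1.200e-03 -4.000e-04]
```

>>> step_arm(
  commands=[
    [-0.03,0.08,-0.02,0,0,0,-0.6],
    [-0.065,0.18,-0.02,0,0,0,-0.6],
    [-0.1,0.285,-0.02,0,0,0,-0.6],
    [-0.135,0.39,0,0,0,0,-0.4],
    [-0.17,0.495,0,0,0,0,-0.4],
    [-0.21,0.6,0,0,0,0,-0.4],
    [-0.245,0.7,0,0,-0.001,0,-0.4],
    [-0.28,0.8,0.02,0,-0.001,0,-0.4],
    [-0.31,0.88,0.04,0,-0.001,0,-0.4],
    [-0.32,0.915,0.06,0,-0.001,0,-0.4],
  ],
)

```text
clock: 38.45
tcp_pos: [0.4436, -0.1906, 0.2286]
orientation: [-3.141, 0.01, -0.001]
contact_force: [0.0, 0.0, 0.0]
grip_width: 0.0597
```

```bash
python3 - <<'E'
from h import *
f=grab_frame("wrist"); c=cup("cup40",f,(.444,-.19)); print(c,pose()[1])
print(go([*c[0],.16],-np.pi/2))
print(go([*c[0],.127],-np.pi/2))
E
```

```text
(array([ 0.4419, -0.1997]), 24, 542) [ 0.44298315 -0.19160074  0.22742023]
[-0.0019  0.0164  0.1348 -0.0002  0.0002 -0.0011]
[-1.800e-03  1.640e-02  2.008e-01 -2.000e-04  2.000e-04 -1.100e-03]
```

>>> step_arm(
  commands=[
    [-0.002,0.0165,0.05,0,0,0,-0.4],
    [-0.002,0.0165,0.1,0,0,0,-0.4],
    [-0.002,0.0165,0.15,0,0,0,-0.4],
    [-0.002,0.0165,0.19,0,0,0,-0.4],
    [-0.002,0.0165,0.202,0,0,0,-0.4],
    [-0.002,0.0165,0.202,0,0,0,0.2],
    [-0.002,0.0165,0.202,0,0,0,0.7],
    [-0.002,0.0165,0.202,0,0,0,0.7],
    [-0.002,0.0165,0.202,0,0,0,0.7],
    [-0.002,0.0165,0.202,0,0,0,0.7],
  ],
)

```text
clock: 39.75
tcp_pos: [0.4422, -0.1999, 0.1269]
orientation: [-3.141, 0.011, 0.0]
contact_force: [-0.3, -0.1, 4.2]
grip_width: 0.0383
```

>>> step_arm(
  commands=[
    [0,0,-0.06,0,0,0,0.7],
    [0,0,-0.15,0,0,0,0.7],
    [0,0,-0.25,0,0,0,0.7],
    [0,0,-0.34,0,0,0,0.7],
    [0.01,-0.03,-0.34,0,0,0,0.7],
    [0.045,-0.13,-0.34,0,0,0,0.7],
    [0.085,-0.235,-0.34,0,0,0,0.7],
    [0.12,-0.34,-0.34,0,0,0,0.7],
    [0.155,-0.445,-0.34,0,0,0,0.7],
    [0.19,-0.55,-0.34,0,0,0,0.7],
  ],
)

```text
clock: 41.0
tcp_pos: [0.5388, 0.0763, 0.2956]
orientation: [-3.141, 0.011, 0.004]
contact_force: [0.7, -1.0, -0.8]
grip_width: 0.0384
```

```bash
python3 - <<'E'
from h import *
o=pose()[0];print(o["tcp_pos"],o["grip_width"])
f=grab_frame("wrist"); print(cup("cup40",f,o["tcp_pos"][:2],base=o["tcp_pos"][2]-.1275))
print(go([.606,.2685,.30],-np.pi/2))
E
```

```text
[0.53879204 0.07627125 0.29564182] 0.03837161612747048
(array([0.538 , 0.0775]), 24, 1488)
[ 1.329e-01 -3.663e-01 -4.500e-03 -1.100e-03 -1.000e-04  3.000e-04]
```

>>> step_arm(
  commands=[
    [0.03,-0.09,-0.005,0,0,0,0.7],
    [0.068,-0.19,-0.005,0,0,0,0.7],
    [0.1,-0.28,-0.005,0,0,0,0.7],
    [0.125,-0.345,-0.005,0,0,0,0.7],
    [0.133,-0.366,-0.005,0,0,0,0.7],
    [0.133,-0.366,-0.005,0,0,0,0.7],
    [0.133,-0.366,-0.005,0,0,0,0.7],
    [0.133,-0.366,-0.005,0,0,0,0.7],
    [0.133,-0.366,-0.005,0,0,0,0.7],
    [0.133,-0.366,-0.005,0,0,0,0.7],
  ],
)

```text
clock: 42.3
tcp_pos: [0.6061, 0.268, 0.3004]
orientation: [-3.135, -0.002, -0.001]
contact_force: [-0.4, 0.3, -0.5]
grip_width: 0.0384
```

```bash
python3 - <<'E'
from h import *
o=pose()[0];print(o["tcp_pos"],o["grip_width"])
f=grab_frame("wrist"); a=cup("cup40",f,o["tcp_pos"][:2],base=o["tcp_pos"][2]-.1275);b=cup("cup50",f,(.606,.2695),base=.078);print(a,b)
print(go(np.r_[o["tcp_pos"][:2]+(b[0]-a[0]),.218],-np.pi/2))
E
```

```text
[0.60609075 0.26796203 0.30042542] 0.038351419382002
(array([0.6056, 0.2696]), 24, 1474) (array([0.6074, 0.2678]), 18, 516)
[ 3.400e-03  5.100e-03  1.648e-01 -1.100e-03 -1.000e-04  3.000e-04]
```

>>> step_arm(
  commands=[
    [0.003,0.004,0.05,-0.001,0,0,0.7],
    [0.003,0.004,0.1,-0.001,0,0,0.7],
    [0.003,0.004,0.135,-0.001,0,0,0.7],
    [0.003,0.004,0.155,-0.001,0,0,0.7],
    [0.003,0.004,0.163,-0.001,0,0,0.7],
    [0.003,0.004,0.163,-0.001,0,0,0.7],
    [0.003,0.004,0.163,-0.001,0,0,-0.3],
    [0.003,0.004,0.163,-0.001,0,0,-0.3],
    [0.003,0.004,0.15,-0.001,0,0,-0.3],
    [0.003,0.004,0.06,-0.001,0,0,-0.3],
  ],
)

```text
clock: 43.6
tcp_pos: [0.6064, 0.2652, 0.2684]
orientation: [3.14, 0.003, -0.007]
contact_force: [0.1, 0.5, 0.4]
grip_width: 0.0553
```

```bash
python3 - <<'E'
from h import *
o=pose()[0];print(o["tcp_pos"],o["contact_force"],o["grip_width"])
f=grab_frame("wrist");s=grab_frame("scene")
for n,b in(("cup60",.074),("cup50",.078),("cup40",.082)): print(n,cup(n,f,(.606,.2695),base=b))
print(cup("cup30",s,(.457,.192)), cup("cup30",f,(.457,.192)))
print(go([.457,.192,.25],-np.pi/2))
E
```

```text
[0.606405   0.26522566 0.26839233] [0.0534839  0.47737242 0.41782506] 0.055331932257702734
cup60 (array([0.6057, 0.2685]), 24, 985)
cup50 (array([0.6073, 0.2677]), 24, 997)
cup40 (array([0.6081, 0.2661]), 24, 759)
(array([0.4593, 0.1924]), 10, 10) (array([0.457 , 0.1928]), 13, 79)
[-3.057e-01  1.518e-01  4.900e-02 -8.000e-04 -1.400e-03  3.000e-04]
```

>>> step_arm(
  commands=[
    [-0.05,0.025,0,0,0,0,-0.2],
    [-0.14,0.07,0,0,0,0,-0.2],
    [-0.23,0.115,0,0,-0.001,0,-0.2],
    [-0.3,0.148,0.04,0,-0.001,0,-0.2],
    [-0.306,0.152,0.08,0,-0.001,0,-0.2],
    [-0.306,0.152,0.15,0,-0.001,0,-0.2],
    [-0.306,0.152,0.19,0,-0.001,0,-0.2],
    [-0.306,0.152,0.19,0,-0.001,0,-0.2],
    [-0.306,0.152,0.19,0,-0.001,0,-0.2],
    [-0.306,0.152,0.19,0,-0.001,0,-0.2],
  ],
)

```text
clock: 44.95
tcp_pos: [0.4581, 0.1926, 0.1805]
orientation: [-3.136, -0.002, -0.006]
contact_force: [0.3, 0.4, 0.5]
grip_width: 0.0513
```

```bash
python3 - <<'E'
from h import *
f=grab_frame("wrist"); c=cup("cup30",f,(.457,.1926)); print(c,pose()[1])
print(go([*c[0],.128],-np.pi/2))
E
```

```text
(array([0.457 , 0.1926]), 24, 574) [0.45797949 0.19249087 0.18044405]
[-0.0024  0.0004  0.1049 -0.0009 -0.0006  0.0002]
```

>>> step_arm(
  commands=[
    [-0.002,0,0.04,-0.0009,0,0,-0.2],
    [-0.002,0,0.08,-0.0009,0,0,-0.2],
    [-0.002,0,0.106,-0.0009,0,0,-0.2],
    [-0.002,0,0.106,-0.0009,0,0,-0.2],
    [-0.002,0,0.106,-0.0009,0,0,0.5],
    [-0.002,0,0.106,-0.0009,0,0,0.9],
    [-0.002,0,0.106,-0.0009,0,0,0.9],
    [-0.002,0,0.106,-0.0009,0,0,0.9],
    [-0.002,0,0.05,-0.0009,0,0,0.9],
    [-0.002,0,-0.04,-0.0009,0,0,0.9],
  ],
)

```text
clock: 46.25
tcp_pos: [0.4559, 0.1918, 0.2001]
orientation: [3.14, 0.003, 0.001]
contact_force: [1.7, -0.8, -1.2]
grip_width: 0.0272
```

```bash
python3 - <<'E'
from h import *
o=pose()[0];print(o["tcp_pos"],o["grip_width"])
print(go([.608,.2665,.305],-np.pi/2))
E
```

```text
[0.45590333 0.19179553 0.20005107] 0.027212338355570874
[ 3.045e-01 -1.486e-01 -2.099e-01  2.000e-04 -1.000e-04  3.000e-04]
```

>>> step_arm(
  commands=[
    [0,0,-0.08,0,0,0,0.9],
    [0,0,-0.17,0,0,0,0.9],
    [0.03,-0.015,-0.21,0,0,0,0.9],
    [0.1,-0.05,-0.21,0,0,0,0.9],
    [0.19,-0.095,-0.21,0,0,0,0.9],
    [0.27,-0.13,-0.21,0,0,0,0.9],
    [0.3,-0.146,-0.21,0,0,0,0.9],
    [0.304,-0.148,-0.21,0,0,0,0.9],
    [0.304,-0.148,-0.21,0,0,0,0.9],
    [0.304,-0.148,-0.21,0,0,0,0.9],
  ],
)

```text
clock: 47.5
tcp_pos: [0.607, 0.2658, 0.3052]
orientation: [3.14, 0.003, 0.0]
contact_force: [0.0, -0.1, -0.7]
grip_width: 0.0275
```

```bash
python3 - <<'E'
from h import *
o=pose()[0];print(o["tcp_pos"],o["grip_width"])
f=grab_frame("wrist"); a=cup("cup30",f,o["tcp_pos"][:2],base=o["tcp_pos"][2]-.127);b=cup("cup40",f,(.608,.2665),base=.082);print(a,b)
print(go(np.r_[o["tcp_pos"][:2]+(b[0]-a[0]),.22],-np.pi/2))
E
```

```text
[0.6070012  0.2657751  0.30517084] 0.0275301576570786
(array([0.6069, 0.2668]), 24, 903) (array([0.608 , 0.2661]), 21, 388)
[ 1.900e-03  1.100e-03  1.705e-01  3.000e-04 -1.000e-04  3.000e-04]
```

>>> step_arm(
  commands=[
    [0.002,0.001,0.05,0,0,0,0.9],
    [0.002,0.001,0.1,0,0,0,0.9],
    [0.002,0.001,0.14,0,0,0,0.9],
    [0.002,0.001,0.16,0,0,0,0.9],
    [0.002,0.001,0.169,0,0,0,0.9],
    [0.002,0.001,0.169,0,0,0,0.9],
    [0.002,0.001,0.169,0,0,0,0.2],
    [0.002,0.001,0.169,0,0,0,0.2],
    [0.002,0.001,0.15,0,0,0,0.2],
    [0.002,0.001,0.06,0,0,0,0.2],
  ],
)

```text
clock: 48.8
tcp_pos: [0.6071, 0.2642, 0.2737]
orientation: [3.137, 0.003, -0.007]
contact_force: [1.3, -0.1, 0.2]
grip_width: 0.034
```

```bash
python3 - <<'E'
from h import *
o=pose()[0];print(o["tcp_pos"],o["contact_force"],o["grip_width"])
f=grab_frame("wrist");s=grab_frame("scene");t=grab_frame("top")
for n,b in(("cup60",.074),("cup50",.078),("cup40",.082),("cup30",.086)): print(n,cup(n,f,(.606,.2695),base=b))
for g in(s,t,f):
  for d in tip_of("jug_lid",g)[:2]: print(round(d["p"],2),onz(g,d["point"],0))
for g in(s,t):
  hsv=cv2.cvtColor(g["img"],cv2.COLOR_RGB2HSV); m=cv2.inRange(hsv,(100,120,50),(130,255,255))
  n,l,st,ct=cv2.connectedComponentsWithStats(m)
  for i in range(1,n):
    if st[i,4]>150: print(st[i],onz(g,ct[i],.02)[:2])
cv2.imwrite("pics/w12.png",np.hstack([f["img"][50:350],cv2.resize(s["img"][190:265,290:355],(260,300))])[:,:,::-1])
E
```

```text
[0.60705767 0.26421624 0.273654  ] [ 1.27396695 -0.12480494  0.24985228] 0.03396788261940058
cup60 (array([0.6057, 0.2685]), 24, 922)
cup50 (array([0.6073, 0.2677]), 24, 950)
cup40 (array([0.608 , 0.2661]), 24, 728)
cup30 (array([0.6076, 0.2645]), 24, 546)
0.84 [ 0.67081664 -0.05312364  0.        ]
0.63 [ 0.5501853  -0.24088562  0.        ]
0.67 [ 0.67832097 -0.04156923  0.        ]
0.38 [0.57939911 0.46094267 0.        ]
0.32 [0.74723906 0.28591036 0.        ]
[  28  113   68   50 2552] [ 0.51120308 -0.79981529]
[496 115  16  22 194] [-0.09809805  0.8118053 ]
[454 127  22  23 239] [0.01122521 0.66416617]
[497 137  15  23 201] [0.02649319 0.80806664]
[453 149  42  66 869] [0.21420254 0.68021445]
[498 163  14  21 188] [0.15072344 0.80472305]
[425 164  30  40 307] [0.28720501 0.56608537]
[ 50 179  19  19 180] [ 0.71573663 -0.66166127]
[ 76 187  18  20 172] [ 0.71646144 -0.55659394]
[102 196  18  19 170] [ 0.7167446  -0.45153257]
[130 203  17  22 179] [ 0.71505767 -0.34682231]
[159 213  16  21 168] [ 0.71631772 -0.24202742]
[210 217  32  31 727] [ 0.6865523  -0.04760755]
[474 296  19  16 226] [0.65721877 0.72719576]
[427 298  38  43 629] [0.74420332 0.61746805]
[391 310  31  33 399] [0.80375882 0.51759128]
[ 24  75  17  13 161] [0.92389634 0.66111007]
[ 467  111   45   88 2829] [ 0.66482644 -0.69400181]
[ 19 113  33  30 490] [0.76700783 0.63141154]
[362 113  11  26 247] [ 0.75795636 -0.33611426]
[397 113  12  25 251] [ 0.75774256 -0.44063874]
[432 112  13  25 269] [ 0.7577642  -0.54558039]
[327 114  11  25 232] [ 0.75875042 -0.23135557]
[254 138  35  34 889] [ 0.67517662 -0.05080486]
[ 29 245  21  30 263] [0.39117602 0.58393685]
[ 25 281  23  33 282] [0.29752378 0.58445282]
[  0 320   8  26 157] [0.20596458 0.67581678]
```

View pics/w12.png

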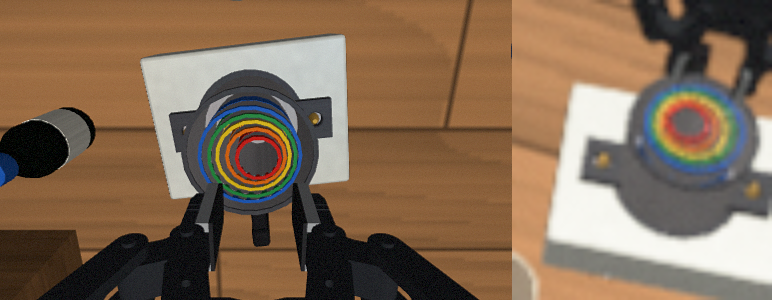

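All five rims sit concentrically in the jug in both views. The lid has been knocked to about (0.68, -0.05), so I go and look at it there.

```bash
python3 - <<'E'
from h import *
print(go([.655,-.047,.27],-np.pi/2))
E
```

```text
[9.32e-02 6.24e-01 1.12e-02 4.00e-04 0.00e+00 3.00e-04]
```

>>> step_arm(
  commands=[
    [0.01,0.06,0,0,0,0,0],
    [0.025,0.16,0,0,0,0,-0.2],
    [0.04,0.26,0,0,0,0,-0.2],
    [0.055,0.36,0,0,0,0,-0.2],
    [0.07,0.46,0,0,0,0,-0.2],
    [0.085,0.56,0.01,0,0,0,-0.2],
    [0.093,0.62,0.01,0,0,0,-0.2],
    [0.093,0.624,0.01,0,0,0,-0.2],
    [0.093,0.624,0.01,0,0,0,-0.2],
    [0.093,0.624,0.01,0,0,0,-0.2],
  ],
)

```text
clock: 50.35
tcp_pos: [0.6547, -0.0449, 0.2705]
orientation: [3.14, 0.007, -0.001]
contact_force: [0.3, 1.0, 0.5]
grip_width: 0.0517
```

```bash
python3 - <<'E'
from h import *
f=grab_frame("wrist");o,p,_=pose();print(p)
hsv=cv2.cvtColor(f["img"],cv2.COLOR_RGB2HSV)
m=cv2.inRange(hsv,(100,120,30),(130,255,255)); n,l,st,ct=cv2.connectedComponentsWithStats(m); i=1+st[1:,4].argmax()
print(st[i]); x,y,w,h,_=st[i]
blue=(l==i).astype(np.uint8); cs,_=cv2.findContours(blue,cv2.RETR_CCOMP,cv2.CHAIN_APPROX_NONE)
for c in cs:
  if cv2.contourArea(c)>150:
    e=cv2.fitEllipse(c); print(cv2.contourArea(c),e, [onz(f,e[0],z)[:2].round(4) for z in(.01,.032,.058)])
print([ (round(d["p"],2),onz(f,d["point"],0)) for d in tip_of("jug_lid",f)[:2]])
cv2.imwrite("pics/lid.png",f["img"][:,:,::-1])
# knob: dark pixels inside hull
hull=cv2.fillConvexPoly(np.zeros(blue.shape,np.uint8),cv2.convexHull(max(cs,key=cv2.contourArea)),1)
k=((hsv[...,2]<60)&(hull>0)).astype(np.uint8); n,l,st,ct=cv2.connectedComponentsWithStats(k); j=1+st[1:,4].argmax(); print("knob",st[j],ct[j],onz(f,ct[j],.058),onz(f,ct[j],.05))
E
```

```text
[ 0.65471473 -0.04506623  0.27056538]
[ 213   84  102  103 7647]
7960.0 ((263.48797607421875, 134.83595275878906), (99.8347396850586, 101.57969665527344), 4.558595180511475) [array([ 0.6814, -0.0502]), array([ 0.6849, -0.0498]), array([ 0.689 , -0.0492])]
492.5 ((264.2188415527344, 144.07411193847656), (23.456226348876953, 26.831918716430664), 171.9874725341797) [array([ 0.6718, -0.0511]), array([ 0.6759, -0.0506]), array([ 0.6808, -0.05  ])]
[(0.71, array([ 0.67770658, -0.05237295,  0.        ])), (0.38, array([ 0.5606904 , -0.19167536,  0.        ]))]
knob [253 131  23  26 475] [264.22315789 143.85684211] [ 0.68099513 -0.04995269  0.058     ] [ 0.67949543 -0.05013941  0.05      ]
```

```bash
python3 - <<'E'
from h import *
print(go([.6806,-.050,.11],-np.pi/2))
E
```

```text
[5.160e-02 8.900e-03 3.213e-01 3.000e-04 0.000e+00 6.000e-04]
```

>>> step_arm(
  commands=[
    [0.03,0.005,0.06,0,0,0,-0.2],
    [0.0515,0.009,0.14,0,0,0,-0.2],
    [0.0515,0.009,0.22,0,0,0,-0.2],
    [0.0515,0.009,0.28,0,0,0,-0.2],
    [0.0515,0.009,0.31,0,0,0,-0.2],
    [0.0515,0.009,0.32,0,0,0,-0.2],
    [0.0515,0.009,0.32,0,0,0,-0.2],
    [0.0515,0.009,0.32,0,0,0,1],
    [0.0515,0.009,0.32,0,0,0,1],
    [0.0515,0.009,0.32,0,0,0,1],
  ],
  newtons=60,
)

```text
clock: 51.7
tcp_pos: [0.6813, -0.05, 0.1121]
orientation: [3.14, 0.006, 0.003]
contact_force: [-1.5, 0.3, 6.5]
grip_width: 0.0198
```

>>> step_arm(
  commands=[
    [0,0,0,0,0,0,1],
    [0,0,0,0,0,0,1],
    [0,0,-0.04,0,0,0,1],
    [0,0,-0.12,0,0,0,1],
    [0,0,-0.2,0,0,0,1],
    [0,0,-0.28,0,0,0,1],
    [0,0,-0.34,0,0,0,1],
    [0,0,-0.37,0,0,0,1],
    [0,0,-0.37,0,0,0,1],
    [0,0,-0.37,0,0,0,1],
  ],
)

```text
clock: 52.95
tcp_pos: [0.6802, -0.0498, 0.2956]
orientation: [3.139, 0.006, -0.001]
contact_force: [-0.3, 0.3, -1.3]
grip_width: 0.0201
```

```bash
python3 - <<'E'
from h import *
o=pose()[0];print(o["tcp_pos"],o["grip_width"],o["contact_force"])
print(go([.6065,.2695,.295],-np.pi/2))
E
```

```text
[ 0.68023061 -0.04984704  0.29561305] 0.020116472752098796 [-0.26933259  0.27568251 -1.30609449]
[-1.450e-01 -6.393e-01 -0.000e+00  3.000e-04  1.000e-04  6.000e-04]
```

>>> step_arm(
  commands=[
    [-0.03,-0.04,0,0,0,0,1],
    [-0.08,-0.1,0,0,0,0,1],
    [-0.13,-0.17,0,0,0,0,1],
    [-0.18,-0.24,0,0,0,0,1],
    [-0.22,-0.31,0,0,0,0,1],
    [-0.25,-0.38,0,0,0,0,1],
    [-0.265,-0.42,0,0,0,0,1],
    [-0.27,-0.44,0,0,0,0,1],
    [-0.27,-0.44,0,0,0,0,1],
    [-0.27,-0.44,0,0,0,0,1],
  ],
)

```text
clock: 54.2
tcp_pos: [0.5449, 0.1682, 0.2947]
orientation: [3.139, 0.003, -0.002]
contact_force: [-0.2, -0.6, -2.1]
grip_width: 0.0201
```

```bash
python3 - <<'E'
from h import *
from scipy.ndimage import map_coordinates
F={n:grab_frame(n) for n in("wrist","scene","top")}; print(pose()[1])
th=np.linspace(0,2*np.pi,180,endpoint=False)
for n,f in F.items():
  g=cv2.GaussianBlur(f["img"].astype(np.float32).mean(2),(0,0),.8)
  def samp(c,R):
    P=[proj(f,(c[0]+R*np.cos(a),c[1]+R*np.sin(a),.138)) for a in th]; P=np.array(P)
    return map_coordinates(g,[P[:,1],P[:,0]],order=1,mode="nearest")
  best=[]
  for dx in np.arange(-.008,.0081,.001):
    for dy in np.arange(-.008,.0081,.001):
      c=(.6065+dx,.270+dy); d=abs(samp(c,.0485)-samp(c,.0455)); best.append((np.minimum(d,40).mean(),*np.round(c,4)))
  best.sort(reverse=True); print(n,best[:4])
  print([cup(k,f,(.606,.2695),base=b) for k,b in(("cup70",.07),("cup30",.086))])
cv2.imwrite("pics/f.png",np.hstack([F["wrist"]["img"][:300,:400],cv2.resize(F["top"]["img"][140:215,110:210],(400,300))])[:,:,::-1])
E
```

```text
[0.54481954 0.16853679 0.29502433]
wrist [(np.float32(32.81466), np.float64(0.6045), np.float64(0.271)), (np.float32(32.392857), np.float64(0.6055), np.float64(0.271)), (np.float32(30.71767), np.float64(0.6055), np.float64(0.269)), (np.float32(30.479265), np.float64(0.6035), np.float64(0.271))]
[(array([0.6053, 0.2699]), 24, 1398), (array([0.6075, 0.2642]), 24, 635)]
scene [(np.float32(17.913633), np.float64(0.6045), np.float64(0.269)), (np.float32(17.894346), np.float64(0.6045), np.float64(0.268)), (np.float32(17.840506), np.float64(0.6035), np.float64(0.269)), (np.float32(17.74582), np.float64(0.6035), np.float64(0.268))]
[(array([0.6068, 0.2687]), 18, 43), (array([0.609 , 0.2637]), 23, 34)]
top [(np.float32(2.0307972), np.float64(0.5985), np.float64(0.278)), (np.float32(1.57058), np.float64(0.5995), np.float64(0.278)), (np.float32(1.5299774), np.float64(0.5985), np.float64(0.277)), (np.float32(1.4439604), np.float64(0.6045), np.float64(0.277))]
[None, None]
```

View pics/f.png

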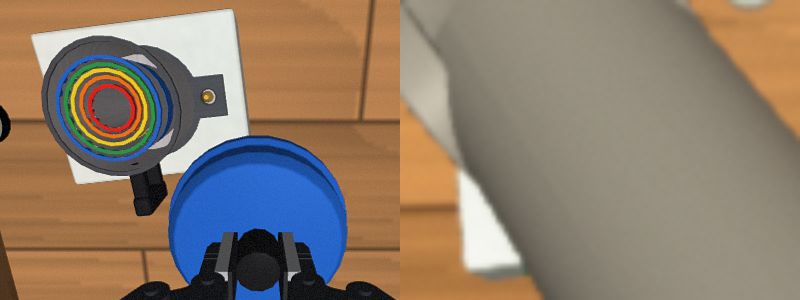

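All five nested rims are intact at (110,108), and the lid hangs level from the knob.

```bash
python3 - <<'E'
from h import *
print(go([.6056,.2697,.27],-np.pi/2))
E
```

```text
[ 1.220e-01 -2.022e-01  4.950e-02  4.000e-04  1.000e-04  3.000e-04]
```

>>> step_arm(
  commands=[
    [0.03,-0.05,0,0.0004,0,0,1],
    [0.07,-0.12,0,0.0004,0,0,1],
    [0.105,-0.175,0,0.0004,0,0,1],
    [0.12,-0.2,0,0.0004,0,0,1],
    [0.122,-0.202,0.02,0.0004,0,0,1],
    [0.122,-0.202,0.04,0.0004,0,0,1],
    [0.122,-0.202,0.0495,0.0004,0,0,1],
    [0.122,-0.202,0.0495,0.0004,0,0,1],
    [0.122,-0.202,0.0495,0.0004,0,0,1],
    [0.122,-0.202,0.0495,0.0004,0,0,1],
  ],
)

```text
clock: 55.6
tcp_pos: [0.6057, 0.2696, 0.2704]
orientation: [-3.141, -0.003, -0.0]
contact_force: [0.6, -0.3, -1.1]
grip_width: 0.0202
```

```bash
python3 - <<'E'
from h import *
P=[]
for i in range(4): P.append(pose()[1]); s=grab_frame("scene")
print(np.array(P).round(4)); print(go([.6056,.2697,.243],-np.pi/2))
hsv=cv2.cvtColor(s["img"],cv2.COLOR_RGB2HSV); m=cv2.inRange(hsv,(100,120,30),(130,255,255)); n,l,st,ct=cv2.connectedComponentsWithStats(m)
for i in range(1,n):
  if st[i,4]>400: print(st[i],ct[i])
E
```

```text
[[0.6057 0.2696 0.2704]
 [0.6057 0.2697 0.2704]
 [0.6057 0.2697 0.2703]
 [0.6056 0.2697 0.2702]]
[ 0.     -0.0001  0.0544 -0.      0.0001  0.0003]
[  28  113   68   50 2555] [ 62.25322896 137.18943249]
[453 149  43  66 909] [468.35533553 179.39163916]
[319 202  37  34 800] [336.33  219.985]
[427 298  40  43 661] [441.19818457 320.69742814]
[390 308  32  35 416] [401.73076923 329.42067308]
```

>>> step_arm(
  commands=[
    [0,0,0.015,0,0,0,1],
    [0,0,0.028,0,0,0,1],
    [0,0,0.036,0,0,0,1],
    [0,0,0.04,0,0,0,1],
    [0,0,0.044,0,0,0,1],
    [0,0,0.048,0,0,0,1],
    [0,0,0.048,0,0,0,1],
    [0,0,0.048,0,0,0,1],
    [0,0,0.048,0,0,0,1],
    [0,0,0.048,0,0,0,1],
  ],
)

```text
clock: 57.05
tcp_pos: [0.6056, 0.2697, 0.2463]
orientation: [-3.141, -0.004, 0.0]
contact_force: [0.4, -0.4, -1.3]
grip_width: 0.0198
```

>>> step_arm(
  commands=[
    [0,0,0.003,0,0,0,1],
    [0,0,0.006,0,0,0,1],
    [0,0,0.008,0,0,0,1],
    [0,0,0.009,0,0,0,1],
    [0,0,0.01,0,0,0,1],
    [0,0,0.01,0,0,0,1],
    [0,0,0.01,0,0,0,1],
    [0,0,0.01,0,0,0,1],
    [0,0,0.01,0,0,0,1],
    [0,0,0.01,0,0,0,1],
  ],
)

```text
clock: 58.3
tcp_pos: [0.6055, 0.2697, 0.2422]
orientation: [-3.142, -0.003, -0.0]
contact_force: [-2.5, -2.1, 6.2]
grip_width: 0.0196
```

Contact comes at the expected height (TCP 0.242). I release and retreat.

>>> step_arm(
  commands=[
    [0,0,0,0,0,0,0.6],
    [0,0,0,0,0,0,0.2],
    [0,0,0,0,0,0,0],
    [0,0,0,0,0,0,0],
    [0,0,-0.04,0,0,0,0],
    [0,0,-0.1,0,0,0,0],
    [0,0,-0.16,0,0,0,0],
    [-0.04,0.06,-0.2,0,0,0,0],
    [-0.12,0.16,-0.2,0,0,0,0],
    [-0.2,0.26,-0.2,0,0,0,0],
  ],
)

```text
clock: 59.55
tcp_pos: [0.5069, 0.1412, 0.3437]
orientation: [-3.141, -0.004, -0.004]
contact_force: [0.4, -1.1, 1.3]
grip_width: 0.0429
```

```bash
python3 - <<'E'
from h import *
from itertools import product
F={n:grab_frame(n) for n in("scene","top","wrist")}; print(pose()[1],pose()[0]["contact_force"])
for n,f in F.items():
  hsv=cv2.cvtColor(f["img"],cv2.COLOR_RGB2HSV); m=cv2.inRange(hsv,(100,120,30),(130,255,255)); N,l,st,ct=cv2.connectedComponentsWithStats(m)
  u=proj(f,(.606,.27,.145)); i=min(range(1,N),key=lambda i:np.linalg.norm(ct[i]-u)+(1e3 if st[i,4]<150 else 0))
  c=max(cv2.findContours((l==i).astype(np.uint8),0,1)[0],key=cv2.contourArea); e=cv2.fitEllipse(c)
  # predicted silhouette of the seated skirt disc (R 53 mm) at z .13-.14
  for z in(.13,.14,.15):
    P=np.array([proj(f,(.606+.053*np.cos(a),.2697+.053*np.sin(a),z)) for a in np.linspace(0,6.28,60)],np.float32)
    print(n,z,"pred",np.r_[P.min(0),P.max(0)].round(1))
  print(n,"seen",st[i][:4],[st[i][0]+st[i][2],st[i][1]+st[i][3]],np.round(e[0],1),np.round(e[1],1),[onz(f,e[0],z)[:2].round(3) for z in(.135,.145)])
  h=hsv.copy(); hh=cv2.fillConvexPoly(np.zeros(m.shape,np.uint8),cv2.convexHull(c),1)
  k=((hsv[...,2]<70)&(hh>0)).astype(np.uint8); N,l2,s2,c2=cv2.connectedComponentsWithStats(k)
  if N>1: j=1+s2[1:,4].argmax(); print("knob",s2[j,4],c2[j],[onz(f,c2[j],z)[:2].round(3) for z in(.178,.188)])
g=F["scene"]; t=F["top"]
for n in "tin bung sample_a glass jar".split():
  for d in tip_of(n,g)[:2]:
    if d["p"]>.5: print(n,onz(g,d["point"],0)[:2].round(3))
E
```

```text
[0.5064328  0.13914739 0.34343525] [0.24878189 0.17635894 0.397735  ]
scene 0.13 pred [316.3 207.7 353.2 240. ]
scene 0.14 pred [316.7 205.9 353.9 238.4]
scene 0.15 pred [317.2 204.2 354.7 236.8]
scene seen [318 204  36  35] [np.int32(354), np.int32(239)] [335.7 221.6] [33.5 35.8] [array([0.602, 0.271]), array([0.608, 0.27 ])]
knob 53 [338. 215.] [array([0.606, 0.271]), array([0.612, 0.27 ])]
top 0.13 pred [128.3 151.4 169.8 191.5]
top 0.14 pred [127.  150.2 168.9 190.7]
top 0.15 pred [125.6 149.  168.  189.9]
top seen [55 99 33 31] [np.int32(88), np.int32(130)] [ 72.6 115.7] [26.1 28.1] [array([0.76 , 0.473]), array([0.755, 0.467])]
knob 282 [ 68.14184397 115.96099291] [array([0.741, 0.462]), array([0.736, 0.456])]
wrist 0.13 pred [ 26.4 -22.  158.7 118.9]
wrist 0.14 pred [ 17.6 -26.2 155.  120.3]
wrist 0.15 pred [  8.1 -30.7 151.1 121.7]
wrist seen [  8   0 150 123] [np.int32(158), np.int32(123)] [83.6 56.5] [123.9 156.6] [array([0.603, 0.276]), array([0.602, 0.271])]
knob 1410 [58.65602837 51.17163121] [array([0.603, 0.27 ]), array([0.603, 0.265])]
tin [ 0.466 -0.347]
bung [ 0.751 -0.137]
bung [0.519 0.289]
sample_a [ 0.564 -0.476]
sample_a [ 0.567 -0.202]
glass [0.748 0.18 ]
jar [0.751 0.293]
```

```bash
python3 -c "
from bench import r,readout
r.hand_in(); print(readout.get_obs()['clock'])"
```

```text
the job is handed in; nothing more can be done
the job is handed in; nothing more can be done
```

I did the whole job in the order asked and handed it in at about 60 s on the robot's clock, well under the 210 s limit. The hand-in gives no verdict.

- **Mixer dial:** I turned the red dial anticlockwise to its stop. The picture showed its white line on the black mark and the black dials next to it unmoved.
- **Jug:** it went onto the base after the dial, and both brass pegs showed through the foot-bar holes.
- **Beakers:** all five were there, and I nested them largest first. The wrist and scene cameras showed five concentric rims. I let each beaker drop the last 5–10 mm, because the fingers do not fit inside the jug. While lowering cup60 the fingertips touched a rim at about 15 N, so I backed off before letting go.
- **Lid:** it had been knocked aside during the run, so I measured it again and put it on. It met the jug at the expected height (about 6 N). In the last scene-camera check its outline and knob matched a flat, centred lid to within a few millimetres.
- **Bystanders:** the last scene picture found the tin, bung, a sample bottle, glass and jar within about 1.5 cm of where they started, which is within the measuring error. I did not re-check the second sample bottle.

**Checks that failed or disagreed:**
- In the last top-camera picture my lid check picked up another blue object, so that view confirms nothing.
- The wrist view of the lid was cut off at the picture's edge and read up to 6 mm off.
- I had used up my picture views, so the end state was checked by numbers only.

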